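# Right the fallen sample jar against the water bath

## Task

A sample jar has fallen over in front of the water bath. Without lifting it off the bench, push it foot first, lying square to the bath, until its foot rests against the bath; then press on its lid end and push that up and towards the bath until the jar stands upright against it. Finally slide the standing jar along the bath until it is close beside its standing twin, pressing the jar gently throughout (never over 20 N) and without shoving the twin or disturbing anything else.

Things in the scene. Friction and masses are not known exactly. Their poses are not given: they have to be found in the camera images.
- jar_mid (a point): The fallen jar: white plastic, 92 mm across (too wide to grasp), pale band, blue screw lid; 0.42 to 0.73 kg, sliding friction 0.25 to 0.36 on bench and bath. Point on its axis 80 mm from its foot; z axis runs from foot to lid. It starts lying, foot 25 to 45 mm from the bath, lid towards the robot, within 0.15 rad of square to the bath.
- jar_base (a point): Centre of the fallen jar's flat round foot, radius 46 mm (same axes as jar_mid). The lid's outer face lies 156 to 168 mm from here along z: the lid is screwed on more or less far each time and is stiff there. That face is flat, 75 mm across, inside a raised rim 6 mm wide and 4 mm high. The lid is 90 mm across.
- bath_front (a point): Foot of the middle of the water bath's upright front face, at bench height. x points level into the bath, y along the face (to the left), z up. The face is flat, smooth dark grey metal, 520 mm wide, 136 mm high; lid and rim rise to 148 mm, 10 mm behind the face; a handle and a control box up to 186 mm high stand 100 mm or more behind it. Fixed.
- twin_mid (a point): The standing twin jar, same 92 mm diameter, 160 mm high, blue lid, 0.85 kg; it stands 2 to 6 mm from the bath, to the left or right of the fallen jar. Point on its axis 80 mm above its foot; z up.
- twin_base (a point): Centre of the twin jar's foot, on the bench.
- beaker: Small glass beaker, 68 mm across, 80 mm high, standing before the bath on the other side of the fallen jar. Origin under its centre.
- wash_bottle: Bystander: clear bottle with red cap, 64 mm across, 150 mm high. Origin under its centre.
- amber_bottle: Bystander: amber bottle with black cap, 60 mm across, 130 mm high. Origin under its centre.
- sample_pot: Bystander: white pot, 56 mm across, 50 mm high. Origin under its centre.
- spatula: Bystander: lying spatula, black handle, 190 mm long. Origin under its middle.
- cone: Bystander: steel measuring cone standing on its 40 mm disc, 78 mm high. Origin under its centre.
- jar: The fallen jar's body frame: same point and axes as jar_base. While it is tipped up its foot slides down the bath and out along the bench. Until it is raised about 60 degrees it wants to fall back; beyond that it tips upright by itself and the near edge of its lid comes up quickly.
Not all that is in view belongs to the job. What is shaped like the jar but pink or turquoise is not meant.

How it is judged:
By the outcome, as a careful person would: the job done as asked, in the order asked, and still so for the second after the job is handed in, with the robot touching nothing.
It also fails if it takes over 72 s, if anything falls off the work surface, if the arm or the gripper's body presses on something with over 40 N, if the wrist force passes 120 N, or if a joint passes its speed limit or range.

## Robot

A 7-joint arm with a two-finger parallel gripper is mounted at the origin on the work surface. World frame = base frame: x ahead of the robot, y to its left, z up, the work surface at z = 0. Lengths are in m, angles in rad, forces in N, time in s.
With the tool pointing down it reaches from about 0.35 to 0.9 m from the base axis. Payload 8.1 kg.
Tool frame: the origin (TCP) lies at the very end of the fingers, on their centre line; the grasp point (between the pads) lies 19 mm behind it; z points along the fingers, y is the direction in which the jaws open and shut (so a half turn about z gives the same grasp; the last joint's range is limited). The gripper opens to 92 mm and grips with 3 to 60 N. Pads are 19 mm wide; open, the fingers measure 130 mm over their backs; the gripper's body (75 mm by 190 mm) begins 47 mm behind the grasp point.
Start: joints at [1.004, 0.434, 0.025, 1.573, -0.012, 1.134, -0.075], TCP at [0.28, -0.559, 0.227] pointing down, gripper open.
Joint ranges: [-2.62, 2.62], [-0.44, 2.09], [-1.27, 1.32], [0.08, 2.57], [-1.32, 4.46], [0.12, 2], [-2.74, 2.74]. Speed limits (rad/s): [2.22, 2.22, 3.01, 3.01, 3.14, 3.14, 3.14].

## Interface

Orientations are given as a rotation vector (axis times angle).
In Python, from cell import observe, get_image, sign_off gives the robot as it stands.
- The arm moves only by the tool arm_command, never from a script. Its argument "deltas" is a list of rows, each an object with "xyz": the shift along the tool's x, y, z in cm, a list of three; "turn": the turn about the tool's z in degrees; "jaw": the closure in counts, from 0 (fully open) to 255 (shut). A call has 1 to 5 rows; each row is the pose to reach, as a shift and turn from the pose measured when the call began, along the tool's axes at that moment; what a row does not reach only later rows make up. A row lasts 1/12 s, in which the tool goes at most 41.7 mm and 7.16 degrees, less where a joint would pass 70% of its speed; a pose out of reach is approached as far as the arm can. A call with a gripper value outside its range is refused whole. The fingers move at their own pace and stop on an object; "force" is the grip in N (left out, the last holds). Time passes only in rows, so rows that repeat a pose let the fingers close. It gives the time, the measured TCP pose, the force and the opening at its end, in the units of the state.
- observe(): the state, without advancing time (a new reading comes with each control period).
- get_image(name): name is "scene" or "side" or "wrist"; returns a dict with "frame" (480x640x3 uint8, red, green, blue), "depth" (480x640 float32, m along the optical axis (not along the pixel's ray), 0 where there is no reading), "camera_matrix" (3x3 intrinsics, pixels), "distortion" ([k1, k2, p1, p2, k3] as OpenCV has them; the pictures are not rectified), "cam_to_world" (4x4, takes a point from camera to world coordinates). Camera axes: x right, y up, looking along -z (the intrinsics and any distortion apply to the point x, -y, -z); pixel columns grow to the right and rows downward; lengths in m; the calibration is good to about 2 mm. A picture is of the moment at which its call begins.
- sign_off(): hands the job in, once; it reports no verdict.
The state is a dict: "clock": time; "joints": joint angles; "dq": joint speeds; "joint_efforts": joint torques, N m; "position": TCP position; "ee_rot": TCP orientation; "force": force on the tool from outside, world axes, zero at the start; "ft_torque": the same for the moment, N m; "width": opening from 0.0 (shut) to 1.0 (fully open).
Only numpy, scipy, OpenCV 4.12 (cv2) and the standard library are available. Lean on these libraries where they do the work, as an engineer would, in place of code of your own. Each camera call takes 0.05 s, during which the arm holds its last target.

## Working session

There is one attempt and no reset: what is moved stays moved. The work goes in short steps, Python scripts to look and compute and a tool call to move; the robot and the scene stay as the last step left them, time stands still between calls to the robot, and variables do not carry over. Pictures are saved under pics/ and viewed, and the job is handed in when it is done.

Besides the shell and the picture viewer there is one more tool, called after "Call:" as name(argument=value, ...), one argument or row to a line, values as JSON. arm_command: Moves the arm, as the interface text tells. Its arguments: {"type":"object","properties":{"deltas":{"type":"array","items":{"type":"object","properties":{"xyz":{"type":"array","items":{"type":"number"}},"turn":{"type":"number"},"jaw":{"type":"number"}}}},"force":{"type":"number"}},"required":["deltas"]}

```bash
ls; mkdir -p pics
cat > h.py <<'E'
import numpy as np,cv2,pickle
from cell import observe,get_image
def grab(n,tag):
    d=get_image(n); d={k:(np.array(v) if not isinstance(v,str) else v) for k,v in d.items()}
    pickle.dump(d,open(f'pics/{tag}.pkl','wb')); cv2.imwrite(f'pics/{tag}.png',d['frame'][:,:,::-1]); return d
def load(tag): return pickle.load(open(f'pics/{tag}.pkl','rb'))
def cloud(d):
    h,w=d['depth'].shape
    u,v=np.meshgrid(np.arange(w),np.arange(h))
    p=cv2.undistortPoints(np.stack([u,v],-1).reshape(-1,1,2).astype(np.float64),d['camera_matrix'],d['distortion']).reshape(h,w,2)
    z=d['depth'].astype(float); P=np.stack([p[...,0]*z,-p[...,1]*z,-z],-1)
    T=d['cam_to_world']; return P@T[:3,:3].T+T[:3,3]
def ray(d,uv,zp):
    p=cv2.undistortPoints(np.array(uv,float).reshape(-1,1,2),d['camera_matrix'],d['distortion']).reshape(-1,2)
    T=d['cam_to_world'];D=np.stack([p[:,0],-p[:,1],-np.ones(len(p))],-1)@T[:3,:3].T
    o=T[:3,3]; s=(zp-o[2])/D[:,2]; return o+s[:,None]*D
def proj(d,P):
    T=d['cam_to_world'];q=(np.atleast_2d(P)-T[:3,3])@T[:3,:3]; q=q*[1,-1,-1]
    return cv2.projectPoints(q.reshape(-1,1,3),np.zeros(3),np.zeros(3),d['camera_matrix'],d['distortion'])[0].reshape(-1,2)
E
python3 - <<'E'
from h import *
print(observe())
for n in('scene','side','wrist'):
    d=grab(n,n+'0');print(n,d['cam_to_world'].round(3).tolist(),d['camera_matrix'][0,0],d['distortion'])
E
```

```text
pics
{'clock': 0.0, 'joints': array([ 1.00440015,  0.43518834,  0.02494606,  1.57409971, -0.01158376,
        1.13399711, -0.07511195]), 'dq': array([ 0.00083349,  0.00103131,  0.00064649,  0.00135002, -0.00103222,
        0.00027427,  0.0013974 ]), 'joint_efforts': array([-5.50612799e-05, -6.67850089e+01,  9.85030755e-01, -3.14458501e+01,
       -6.06072438e-02,  4.27374418e-02,  1.46902403e-04]), 'position': array([ 0.27931988, -0.55853787,  0.22596518]), 'ee_rot': array([-3.05608863e+00, -7.21602891e-01,  7.75236710e-04]), 'force': array([-0.26747946, -0.23837911, -0.29963879]), 'ft_torque': array([0.00985872, 0.02074664, 0.06681944]), 'width': 1.0022260543616017}
scene [[-0.16, -0.564, 0.81, 1.698], [0.987, -0.102, 0.124, 0.143], [0.013, 0.82, 0.573, 0.962], [0.0, 0.0, 0.0, 1.0]] 508.50132602220975 [0.01133483 0.         0.         0.         0.        ]
side [[0.973, 0.176, -0.149, 0.182], [-0.23, 0.714, -0.662, -1.182], [-0.011, 0.678, 0.735, 1.344], [0.0, 0.0, 0.0, 1.0]] 617.5923749987304 [0.02695315 0.         0.         0.         0.        ]
wrist [[0.448, 0.866, 0.224, 0.34], [-0.894, 0.434, 0.11, -0.529], [-0.002, -0.25, 0.968, 0.385], [0.0, 0.0, 0.0, 1.0]] 421.14680250262944 [0.0292569 0.        0.        0.        0.       ]
```

View pics/scene0.png

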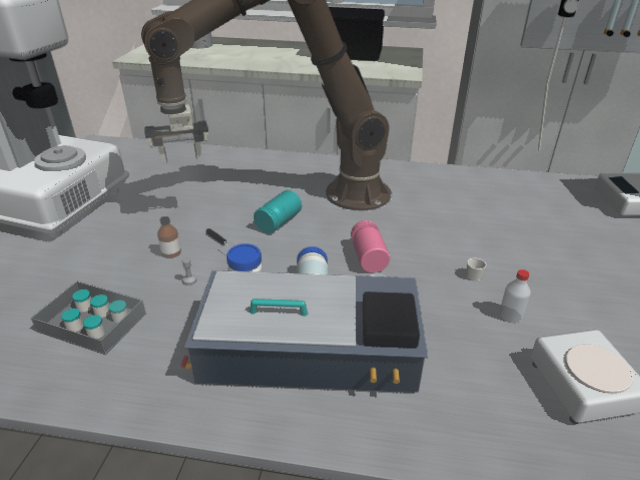

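View pics/side0.png

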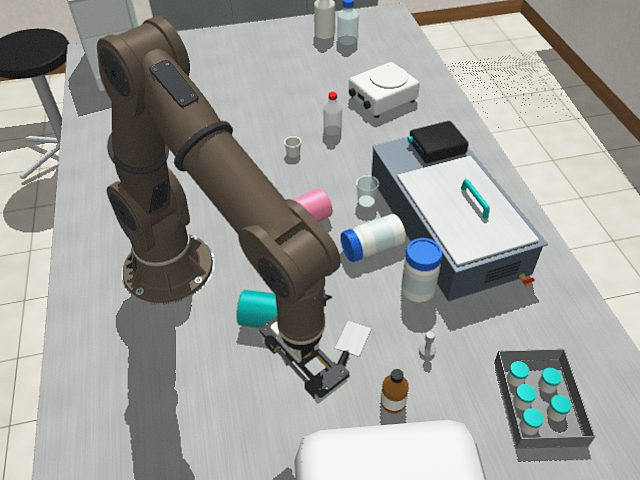

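View pics/wrist0.png

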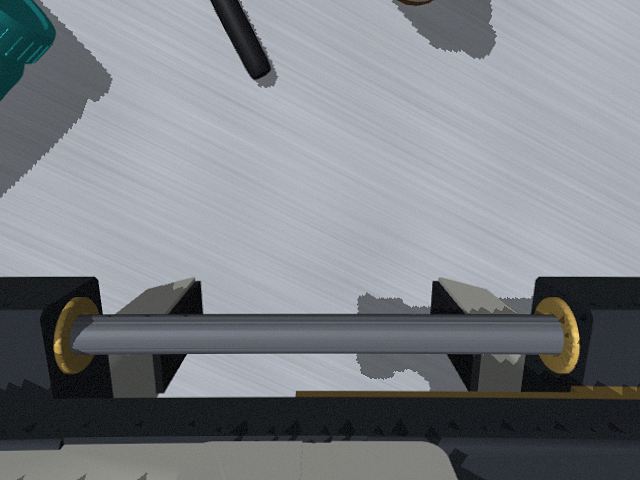

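Side view: fallen jar (white, blue lid) at about (372,238), lid towards the robot. Twin stands at (422,265), beaker at (367,190), bath at (460,205). The pink (310,207) and turquoise (258,308) jar shapes are decoys. Measuring now.

Run:
```python
from h import *
d=load('side0'); C=cloud(d); hsv=cv2.cvtColor(d['frame'],cv2.COLOR_RGB2HSV)
cv2.imwrite('pics/crop0.png',cv2.resize(d['frame'][150:330,270:470,::-1],None,fx=3.5,fy=3.2))
for r,c in [(238,372),(200,310),(268,422),(160,440),(190,367)]: print((c,r),C[r,c].round(3),hsv[r,c])
blue=((hsv[...,0]>105)&(hsv[...,0]<125)&(hsv[...,1]>170)&(hsv[...,2]>80)).astype(np.uint8)
n,l,s,_=cv2.connectedComponentsWithStats(blue)
for i in range(1,n):
    if s[i,4]>100:
        P=C[l==i];print('blue',s[i],P.min(0).round(3),P.max(0).round(3),np.median(P,0).round(3))
# bath face: points in window, z 0.03..0.13
m=(C[...,2]>.03)&(C[...,2]<.125)&(C[...,0]>.5)&(C[...,0]<.9)&(hsv[...,2]<110)
ys,xs=np.where(m); print(len(ys), xs.min(),xs.max(),ys.min(),ys.max())
P=C[m]; print(np.percentile(P,[1,25,50,75,99],axis=0).round(3))
o=np.zeros_like(d['frame']);o[m]=255;cv2.imwrite('pics/m.png',o)
for y0 in np.arange(-.35,.35,.05):
    q=P[(P[:,1]>y0)&(P[:,1]<y0+.05)]
    if len(q)>5: print(y0.round(2),len(q),np.percentile(q[:,0],[2,10,50,90]).round(3))
```

```text
(372, 238) [ 0.566 -0.1    0.077] [ 30   9 220]
(310, 200) [0.43  0.075 0.09 ] [163  56 246]
(422, 268) [ 0.636 -0.287  0.149] [108 207 122]
(440, 160) [0.829 0.095 0.141] [106  38  74]
(367, 190) [0.623 0.14  0.026] [ 86  30 179]
blue [341 230  22  31 476] [ 1.820e-01 -1.182e+00 -1.000e-03] [ 0.531 -0.046  1.344] [ 0.506 -0.1    0.066]
blue [406 238  37  33 941] [ 0.182 -1.182  0.022] [ 0.704 -0.09   1.344] [ 0.654 -0.249  0.156]
4463 314 593 9 443
[[ 0.504 -0.739  0.031]
 [ 0.684 -0.507  0.043]
 [ 0.735 -0.293  0.061]
 [ 0.816 -0.059  0.094]
 [ 0.897  0.612  0.124]]
-0.35 516 [0.716 0.72  0.748 0.782]
-0.3 1133 [0.696 0.712 0.819 0.884]
-0.25 69 [0.608 0.608 0.61  0.712]
-0.2 20 [0.695 0.695 0.7   0.702]
-0.15 173 [0.502 0.504 0.692 0.695]
-0.1 239 [0.501 0.646 0.687 0.69 ]
-0.05 205 [0.676 0.678 0.681 0.684]
-0.0 194 [0.67  0.672 0.675 0.678]
0.05 189 [0.663 0.666 0.669 0.672]
0.1 190 [0.64  0.657 0.663 0.666]
0.15 144 [0.653 0.654 0.657 0.66 ]
```

View pics/crop0.png

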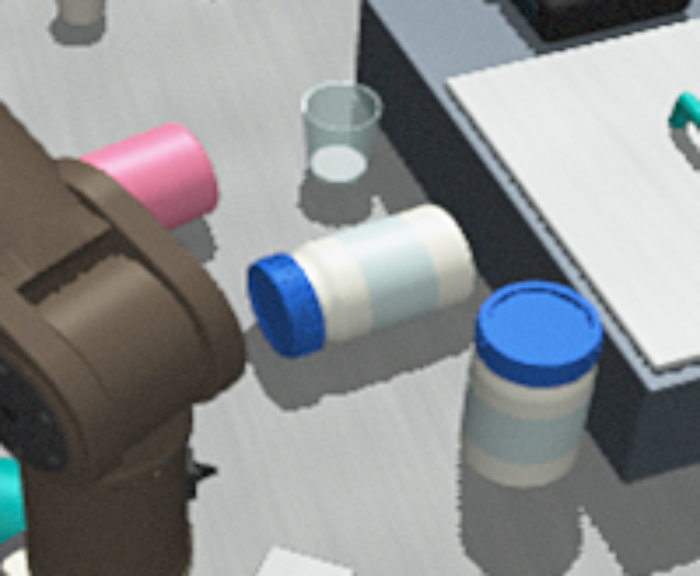

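Crop confirms it: white jar with blue lid lying (crop 360,280), its twin standing right of it (crop 535,390), beaker on the left, pink jar near the lid end.

Run:
```python
from h import *
from scipy.optimize import least_squares
d=load('side0'); C=cloud(d); hsv=cv2.cvtColor(d['frame'],cv2.COLOR_RGB2HSV)
u,v=np.meshgrid(np.arange(640),np.arange(480))
m=(C[...,2]>.03)&(C[...,2]<.125)&(C[...,0]>.64)&(C[...,0]<.73)&(hsv[...,2]<110)&(C[...,1]>-.2)&(C[...,1]<.19)
P=C[m]; 
A=np.c_[P[:,1],P[:,2],np.ones(len(P))]
f=lambda p:P[:,0]-A@p
r=least_squares(f,[-.12,0,.67],loss='soft_l1',f_scale=.002); print('face x=a*y+b*z+c',r.x.round(4),np.std(r.fun))
a,b,c=r.x; al=-np.arctan(a); bx=np.array([np.cos(al),np.sin(al)]); by=np.array([-bx[1],bx[0]])
print('bath yaw',al, 'offset n.x', c*np.cos(al))
off=c*np.cos(al)
# jar cylinder: body white
jm=(u>340)&(u<410)&(v>205)&(v<265)&(C[...,2]>.03)&(C[...,2]<.1)&(C[...,0]<.69)&(C[...,0]>.45)
n,l,s,_=cv2.connectedComponentsWithStats(jm.astype(np.uint8)); i=1+np.argmax(s[1:,4]); print(s[i]); J=C[l==i]
body=J
def res(p):
    # axis point y at x=.58: y0, yaw t, z=.046, R=.046
    dd=np.array([np.cos(p[1]),np.sin(p[1])]); q=body[:,:2]-[.58,p[0]]
    lat=-q[:,0]*dd[1]+q[:,1]*dd[0]
    return np.hypot(lat,body[:,2]-p[2])-.0457
r=least_squares(res,[-.08,0.1,.046],loss='soft_l1',f_scale=.002);print('jar',r.x,np.median(abs(r.fun)))
dd=np.array([np.cos(r.x[1]),np.sin(r.x[1])]);q=body[:,:2]-[.58,r.x[0]];t=q@dd;g=abs(r.fun)<.004
print('along',np.percentile(t[g],[0,1,5,95,99,100]).round(4), 'zmax',J[:,2].max())
for tt in np.percentile(t[g],[1,99]): P_=np.array([.58,r.x[0]])+tt*dd; print('end',P_.round(4),'bath coords',(P_@bx-off).round(4),(P_@by).round(4))
# twin
tm=(u>400)&(u<442)&(v>236)&(v<302)&(C[...,2]>.03)&(C[...,2]<.13)&(C[...,0]<.74)&(C[...,0]>.55)&(C[...,1]<-.19)&((hsv[...,2]>120)|((hsv[...,0]>105)&(hsv[...,1]>170)))
T=C[tm]; r=least_squares(lambda p:np.hypot(T[:,0]-p[0],T[:,1]-p[1])-.0457,[.65,-.25],loss='soft_l1',f_scale=.002);print('twin',r.x,len(T),np.median(abs(r.fun)),'bath',(r.x@bx-off).round(4),(r.x@by).round(4))
top=(C[...,2]>.15)&(C[...,2]<.165)&(u>395)&(u<445)&(v>235)&(v<275)
T=C[top];print('twin top',T.mean(0),((T.min(0)+T.max(0))/2)[:2],np.ptp(T,0))
# wash bottle etc
d2=load('scene0')
for nm,t,px in [('beaker foot',d,(367,206)),('pink',d,(310,207))]: print(nm,ray(t,[px],0)[0].round(3))
bm=(hsv[...,0]<6)|(hsv[...,0]>150); bm&=(hsv[...,1]>40)&(hsv[...,2]>120)&(u>280)&(u<340)&(v>180)&(v<235)
Q=C[bm];print('pink cloud',np.percentile(Q,[2,98],axis=0).round(3))
# bath ends
e=(C[...,2]>.12)&(C[...,2]<.155)&(C[...,0]>.6)&(C[...,0]<.75)&(u>370)&(u<550)
Q=C[e];print('bath y along',np.percentile(Q[:,:2]@by,[1,99]))
```

```text
face x=a*y+b*z+c [-0.1215 -0.002   0.6782] 0.002846180681187367
bath yaw 0.12091481019171721 offset n.x 0.6732872911833516
[ 341  206   69   55 2111]
jar [-0.07089279  0.20824562  0.04464024] 0.0026868551630285717
along [-0.0871 -0.0856 -0.08    0.0722  0.1094  0.1126] zmax 0.09993903009815153
end [ 0.4963 -0.0886] bath coords -0.1913 -0.1478
end [ 0.687  -0.0483] bath coords 0.0029 -0.1308
twin [ 0.6558874  -0.24313166] 767 0.0015299300468678764 bath -0.0515 -0.3205
twin top [ 0.65526983 -0.24581044  0.15621084] [ 0.66564472 -0.24338614] [0.11282943 0.09442223 0.01479184]
beaker foot [0.612 0.097 0.   ]
pink [0.441 0.135 0.   ]
pink cloud [[ 0.393  0.039 -0.002]
 [ 0.493  0.198  0.096]]
bath y along [-0.39161145  0.12646822]
```

```bash
cat > jar.py <<'E'
from h import *
from scipy.optimize import least_squares
al=0.1209;off=.6733
bx=np.array([np.cos(al),np.sin(al)]); by=np.array([-bx[1],bx[0]])
def fitjar(d,box,R=.0455):
    C=cloud(d);hsv=cv2.cvtColor(d['frame'],cv2.COLOR_RGB2HSV);u,v=np.meshgrid(np.arange(640),np.arange(480))
    bl=(hsv[...,0]>105)&(hsv[...,0]<125)&(hsv[...,1]>150)
    m=(u>box[0])&(u<box[1])&(v>box[2])&(v<box[3])&((hsv[...,2]>150)&((hsv[...,1]<50))|bl)&(C[...,2]>.04)&(C[...,2]<.1)
    Q=C[...,:2]@bx-off; m&=(Q<-.005)&(Q>-.28)
    n,l,s,_=cv2.connectedComponentsWithStats(m.astype(np.uint8)); i=1+np.argmax(s[1:,4]);k=l==i
    J=C[k]; B=np.stack([J[:,:2]@bx-off,J[:,:2]@by,J[:,2]],-1); blue=bl[k]
    W=B[~blue]
    def res(p):
        q=W[:,:2]-[-.12,p[0]];lat=-q[:,0]*np.sin(p[1])+q[:,1]*np.cos(p[1]); return np.hypot(lat,W[:,2]-p[2])-R
    r=least_squares(res,[np.median(W[:,1]),0.,.046],loss='soft_l1',f_scale=.001)
    dd=np.array([np.cos(r.x[1]),np.sin(r.x[1])])
    g=abs(r.fun)<.004;t=(W[:,:2]-[-.12,r.x[0]])@dd;tb=(B[blue,:2]-[-.12,r.x[0]])@dd
    print('jar rel y,yaw,z',r.x.round(4),'n',len(W),'med',np.median(abs(r.fun)).round(4),'foot end',np.percentile(t[g],[97,99,99.7]).round(4)-.12,'lid end',np.percentile(tb,[.3,1,3,50,97]).round(4)-.12,s[i])
    return r.x
E
python3 - <<'E'
from jar import *
fitjar(load('side0'),(335,412,200,270))
d=load('scene0')
hsv=cv2.cvtColor(d['frame'],cv2.COLOR_RGB2HSV)
fitjar(load('scene0'),(290,335,240,285))
E
```

```text
jar rel y,yaw,z [-0.1414  0.0715  0.0453] n 1194 med 0.0022 foot end [-0.0335 -0.0316 -0.0303] lid end [-0.193  -0.1929 -0.192  -0.1836 -0.1656] [ 340  215   65   45 1578]
jar rel y,yaw,z [-0.1399  0.0809  0.0464] n 483 med 0.0011 foot end [-0.0641 -0.0609 -0.0583] lid end [-0.1886 -0.1872 -0.185  -0.1712 -0.1628] [302 247  27  27 579]
```

```bash
cat > to.py <<'E'
from jar import *
from scipy.spatial.transform import Rotation as Ro
def w(bxv,byv): return (off+bxv)*bx+byv*by
def st():
    o=observe();R=Ro.from_rotvec(o['ee_rot']).as_matrix();p=o['position']
    print('t %.2f'%o['clock'],'world',p.round(4),'bath x,y',(p[:2]@bx-off).round(4),(p[:2]@by).round(4),'z',p[2].round(4),'xang rel bath',np.degrees(np.arctan2(R[1,0],R[0,0])-al).round(2),'F bath',(o['force'][:2]@bx).round(2),(o['force'][:2]@by).round(2),o['force'][2].round(2),'w',round(o['width'],3),'q',o['joints'].round(2))
    return o,R
def to(bxv,byv,z,ang):
    o,R=st();P=np.r_[w(bxv,byv),z];d=R.T@(P-o['position'])*100
    print('->',(bxv,byv,z,ang),'delta cm',d.round(2),'turn',round(np.degrees(np.arctan2(R[1,0],R[0,0])-al)-ang,2))
E
python3 - <<'E'
from to import *
d=load('side0');C=cloud(d);hsv=cv2.cvtColor(d['frame'],cv2.COLOR_RGB2HSV);u,v=np.meshgrid(np.arange(640),np.arange(480))
def bc(Q,n): B=np.stack([Q[:,:2]@bx-off,Q[:,:2]@by,Q[:,2]],-1);print(n,len(Q),np.percentile(B,[2,98],axis=0).round(3).tolist())
m=(hsv[...,0]>80)&(hsv[...,0]<95)&(hsv[...,1]>150)&(u>230)&(u<285)&(v>280)&(v<340);bc(C[m],'turq')
m=((hsv[...,0]<6)|(hsv[...,0]>150))&(hsv[...,1]>40)&(hsv[...,2]>120)&(u>280)&(u<340)&(v>180)&(v<235);bc(C[m],'pink')
m=(u>357)&(u<378)&(v>178)&(v<206)&(C[...,2]>.015)&(C[...,2]<.09);bc(C[m],'beaker')
q=ray(d,[(367,203)],0.0);bc(q,'beaker base px');q=ray(d,[(368,183)],0.08);bc(q,'beaker rim px')
to(-.24,-.146,.2,0)
to(-.24,-.146,.04,0)
E
```

```text
turq 1207 [[-0.536, -0.319, 0.042], [-0.443, -0.232, 0.096]]
pink 761 [[-0.273, -0.014, -0.002], [-0.158, 0.143, 0.096]]
beaker 477 [[-0.081, 0.006, 0.017], [-0.02, 0.072, 0.081]]
beaker base px 1 [[-0.049, 0.035, 0.0], [-0.049, 0.035, 0.0]]
beaker rim px 1 [[-0.047, 0.039, 0.08], [-0.047, 0.039, 0.08]]
t 0.15 world [ 0.2794 -0.5587  0.2262] bath x,y -0.4634 -0.5883 z 0.2262 xang rel bath 19.64 F bath -0.3 0.27 0.67 w 0.997 q [ 1.    0.44  0.03  1.57 -0.01  1.13 -0.08]
-> (-0.24, -0.146, 0.2, 0) delta cm [ 35.9  -34.14   2.65] turn 19.64
t 0.15 world [ 0.2794 -0.5587  0.2262] bath x,y -0.4634 -0.5883 z 0.2262 xang rel bath 19.64 F bath -0.3 0.27 0.67 w 0.997 q [ 1.    0.44  0.03  1.57 -0.01  1.13 -0.08]
-> (-0.24, -0.146, 0.04, 0) delta cm [ 35.91 -34.12  18.65] turn 19.64
```

Call:
arm_command(
  deltas=[
    {"xyz":[2,-2,0],"turn":4,"jaw":116},
    {"xyz":[5,-4.8,0],"turn":8,"jaw":116},
    {"xyz":[8,-7.6,0.5],"turn":12,"jaw":116},
    {"xyz":[11,-10.4,1],"turn":16,"jaw":116},
    {"xyz":[14,-13.2,1.5],"turn":19.6,"jaw":116},
  ],
)

```text
clock: 0.57
position: [0.3457, -0.3761, 0.211]
ee_rot: [-3.135, -0.185, 0.001]
force: [1.9, 1.1, 0.6]
width: 0.686
```

Run:
```python
from to import *
to(-.24,-.146,.2,0)
```

```text
t 0.57 world [ 0.3457 -0.3761  0.211 ] bath x,y -0.3755 -0.415 z 0.211 xang rel bath -0.19 F bath 2.02 0.89 0.61 w 0.686 q [ 0.7   0.27  0.02  1.87 -0.01  1.01 -0.72]
-> (-0.24, -0.146, 0.2, 0) delta cm [ 13.46 -26.95   1.12] turn -0.19
```

Call:
arm_command(
  deltas=[
    {"xyz":[1.5,-3.5,0.2],"turn":0,"jaw":116},
    {"xyz":[4.5,-7,0.4],"turn":0,"jaw":116},
    {"xyz":[7,-10.5,0.6],"turn":0,"jaw":116},
    {"xyz":[8.2,-14,0.8],"turn":0,"jaw":116},
    {"xyz":[9.5,-17.5,1.1],"turn":0,"jaw":116},
  ],
)

```text
clock: 0.98
position: [0.4203, -0.1887, 0.2001]
ee_rot: [-3.135, -0.186, -0.0]
force: [0.3, 0.5, -0.2]
width: 0.544
```

Call:
arm_command(
  deltas=[
    {"xyz":[1,-2.5,0],"turn":-0.2,"jaw":116},
    {"xyz":[2,-5,0],"turn":-0.2,"jaw":116},
    {"xyz":[3,-7.5,1],"turn":-0.2,"jaw":116},
    {"xyz":[3.9,-9.4,4],"turn":-0.2,"jaw":116},
    {"xyz":[3.9,-9.4,7],"turn":-0.2,"jaw":116},
  ],
)

```text
clock: 1.4
position: [0.4505, -0.0861, 0.1306]
ee_rot: [-3.133, -0.2, -0.008]
force: [0.9, -0.8, -0.6]
width: 0.544
```

Run:
```python
from to import *
to(-.24,-.146,.04,0)
grab('wrist','wrist1')
d=grab('side','side1')
cv2.imwrite('pics/crop1.png',cv2.resize(d['frame'][150:330,270:470,::-1],None,fx=3.5,fy=3.2))
```

```text
t 1.40 world [ 0.4505 -0.0861  0.1306] bath x,y -0.2365 -0.1398 z 0.1306 xang rel bath 0.39 F bath 0.78 -0.94 -0.64 w 0.544 q [ 0.22  0.29 -0.17  2.08  0.07  0.77 -1.44]
-> (-0.24, -0.146, 0.04, 0) delta cm [-0.4   0.64  9.06] turn 0.39
```

View pics/wrist1.png

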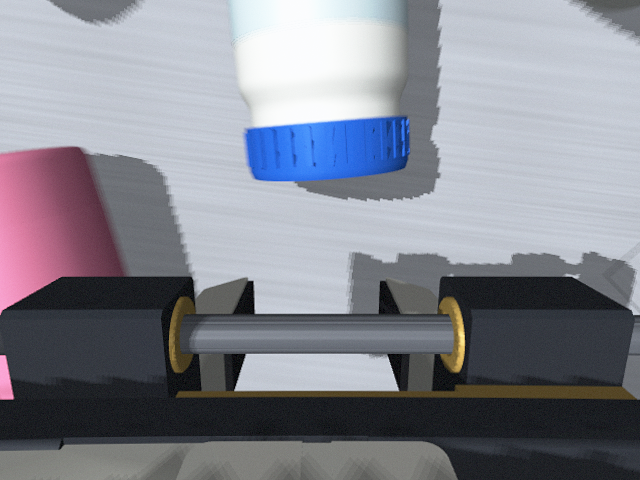

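View pics/crop1.png

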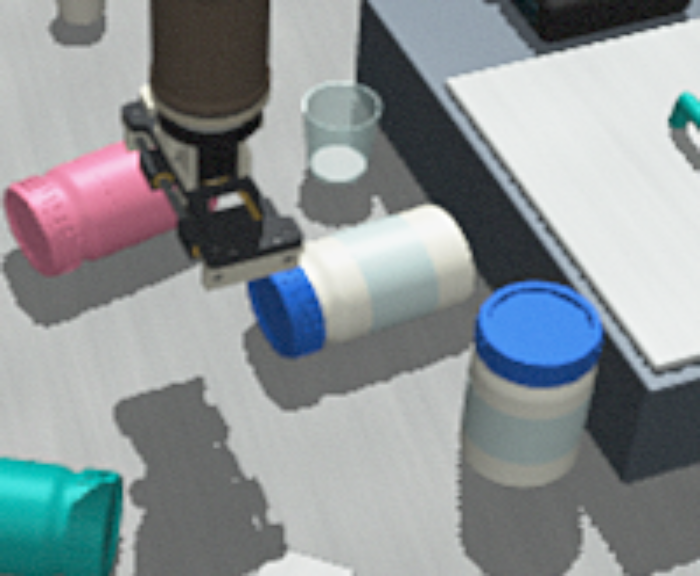

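Call:
arm_command(
  deltas=[
    {"xyz":[-0.4,0.64,3],"turn":0.4,"jaw":116},
    {"xyz":[-0.4,0.64,6],"turn":0.4,"jaw":116},
    {"xyz":[-0.4,0.64,9],"turn":0.4,"jaw":116},
    {"xyz":[0.6,0.64,9],"turn":0.4,"jaw":116},
    {"xyz":[1.6,0.64,9],"turn":0.4,"jaw":116},
  ],
)

```text
clock: 1.92
position: [0.4611, -0.0944, 0.0373]
ee_rot: [-3.134, -0.182, 0.015]
force: [0.5, 0.1, 0.2]
width: 0.548
```

Run:
```python
from to import *
to(-.18,-.146,.04,0)
```

```text
t 1.92 world [ 0.4611 -0.0944  0.0373] bath x,y -0.227 -0.1493 z 0.0373 xang rel bath -0.27 F bath 0.48 0.01 0.19 w 0.548 q [ 0.2   0.46 -0.14  2.12  0.11  0.57 -1.48]
-> (-0.18, -0.146, 0.04, 0) delta cm [ 4.69 -0.35 -0.31] turn -0.27
```

Call:
arm_command(
  deltas=[
    {"xyz":[1.0,-0.2,-0.3],"turn":-0.2,"jaw":116},
    {"xyz":[1.5,-0.3,-0.3],"turn":-0.2,"jaw":116},
    {"xyz":[2.0,-0.3,-0.3],"turn":-0.2,"jaw":116},
    {"xyz":[2.5,-0.3,-0.3],"turn":-0.2,"jaw":116},
    {"xyz":[2.8,-0.3,-0.3],"turn":-0.2,"jaw":116},
  ],
)

```text
clock: 2.33
position: [0.4891, -0.0882, 0.0409]
ee_rot: [-3.133, -0.188, 0.014]
force: [-2.9, -0.1, 1.0]
width: 0.551
```

Call:
arm_command(
  deltas=[
    {"xyz":[0.5,0,0],"turn":0,"jaw":116},
    {"xyz":[0.8,0,0],"turn":0,"jaw":116},
    {"xyz":[1.1,0,0],"turn":0,"jaw":116},
  ],
)

```text
clock: 2.58
position: [0.5002, -0.0869, 0.0408]
ee_rot: [-3.133, -0.188, 0.015]
force: [-2.1, -0.4, 0.7]
width: 0.549
```

Run:
```python
from to import *
st();fitjar(grab('side','side2'),(335,412,200,270))
to(-.18,-.146,.04,0)
```

```text
t 2.58 world [ 0.5002 -0.0869  0.0408] bath x,y -0.1873 -0.1466 z 0.0408 xang rel bath -0.07 F bath -2.13 -0.18 0.72 w 0.549 q [ 0.17  0.5  -0.14  2.03  0.11  0.63 -1.49]Traceback (most recent call last):
  File "<stdin>", line 2, in <module>
  File "jar.py", line 18, in fitjar
    print('jar rel y,yaw,z',r.x.round(4),'n',len(W),'med',np.median(abs(r.fun)).round(4),'foot end',np.percentile(t[g],[97,99,99.7]).round(4)-.12,'lid end',np.percentile(tb,[.3,1,3,50,97]).round(4)-.12,s[i])
                                                                                                                                                            ~~~~~~~~~~~~~^^^^^^^^^^^^^^^^^^^
    return _quantile_unchecked(
        a, q, axis, out, overwrite_input, method, keepdims, weights)
    return _ureduce(a,
                    func=_quantile_ureduce_func,
    ...<5 lines>...
                    overwrite_input=overwrite_input,
                    method=method)
    r = func(a, **kwargs)
    result = _quantile(arr,
                       quantiles=q,
    ...<2 lines>...
                       out=out,
                       weights=wgt)
    slices_having_nans = np.isnan(arr[-1, ...])
                                  ~~~^^^^^^^^^
IndexError: index -1 is out of bounds for axis 0 with size 0
```

Pushing at about 2 N. Checking the squareness before the foot reaches the bath.

```bash
sed -i 's/np.percentile(tb,/np.percentile(np.r_[tb,9],/' jar.py
python3 - <<'E'
from to import *
d=load('side2')
fitjar(d,(335,425,195,270))
cv2.imwrite('pics/crop2.png',cv2.resize(d['frame'][150:330,270:470,::-1],None,fx=3.5,fy=3.2))
grab('wrist','wrist2'); d=load('scene0')
E
```

```text
jar rel y,yaw,z [-0.1453  0.0087  0.0455] n 1027 med 0.0022 foot end [-0.0192 -0.0164 -0.0156] lid end [8.88 8.88 8.88 8.88 8.88] [ 362  215   48   37 1027]
```

View pics/crop2.png

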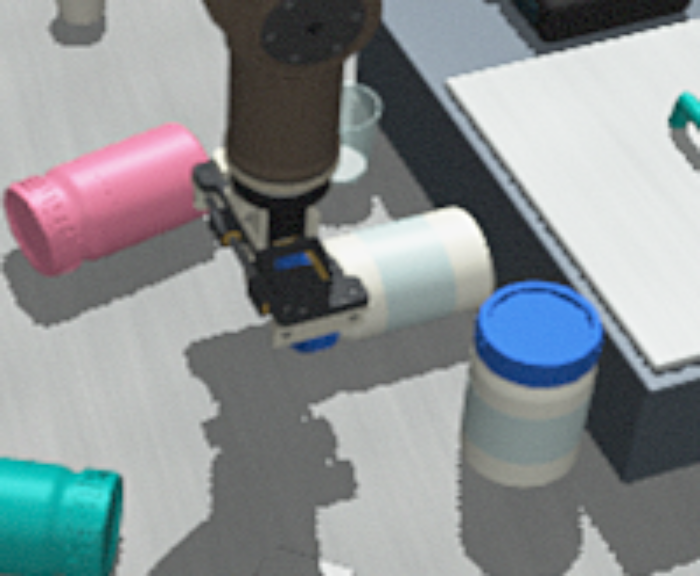

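View pics/wrist2.png

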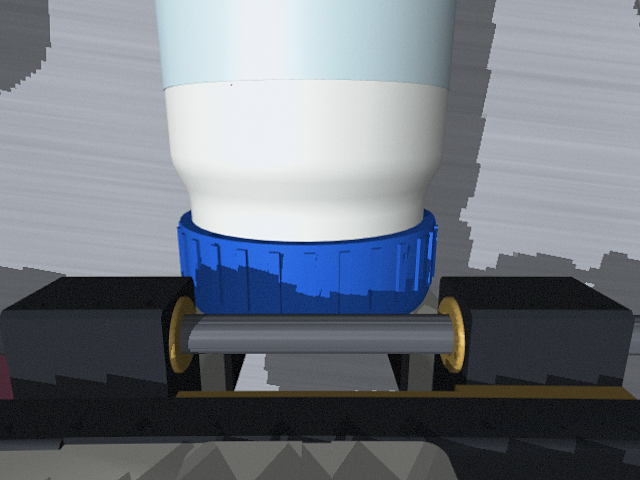

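Call:
arm_command(
  deltas=[
    {"xyz":[0.35,0,0],"turn":0,"jaw":116},
    {"xyz":[0.6,0,0],"turn":0,"jaw":116},
    {"xyz":[0.85,0,0],"turn":0,"jaw":116},
    {"xyz":[1.0,0,0],"turn":0,"jaw":116},
  ],
)

```text
clock: 3.02
position: [0.5109, -0.0857, 0.0406]
ee_rot: [-3.134, -0.188, 0.013]
force: [-1.9, 0.4, -0.2]
width: 0.545
```

Call:
arm_command(
  deltas=[
    {"xyz":[0.15,0,0],"turn":0,"jaw":116},
    {"xyz":[0.3,0,0],"turn":0,"jaw":116},
  ],
)

```text
clock: 3.18
position: [0.5133, -0.0855, 0.0405]
ee_rot: [-3.134, -0.187, 0.016]
force: [-6.5, -1.1, 4.8]
width: 0.544
```

Call:
arm_command(
  deltas=[
    {"xyz":[0.15,0,0],"turn":0,"jaw":116},
    {"xyz":[0.3,0,0],"turn":0,"jaw":116},
  ],
)

```text
clock: 3.35
position: [0.5132, -0.0854, 0.0399]
ee_rot: [-3.134, -0.187, 0.025]
force: [-14.2, -0.6, 7.9]
width: 0.544
```

Run:
```python
from to import *
st();fitjar(grab('side','side3'),(335,425,195,270))
```

```text
t 3.35 world [ 0.5132 -0.0854  0.0399] bath x,y -0.1742 -0.1467 z 0.0399 xang rel bath -0.09 F bath -14.18 1.09 7.93 w 0.544 q [ 0.16  0.52 -0.14  2.    0.11  0.65 -1.5 ]
jar rel y,yaw,z [-0.1462  0.0079  0.0458] n 979 med 0.0022 foot end [-0.0087 -0.0069 -0.0057] lid end [8.88 8.88 8.88 8.88 8.88] [367 214  48  36 979]
```

Foot is on the bath: force rose to 14 N and the jar stayed put, with yaw 0.008 rad. I'll back off, close the jaws and raise the tip to the lid's upper half.

Call:
arm_command(
  deltas=[
    {"xyz":[-0.7,-0.1,0],"turn":0,"jaw":116},
    {"xyz":[-1.2,-0.15,-1],"turn":0,"jaw":200},
    {"xyz":[-1.2,-0.15,-2.8],"turn":0,"jaw":255},
    {"xyz":[-1.2,-0.15,-2.8],"turn":0,"jaw":255},
    {"xyz":[-1.2,-0.15,-2.8],"turn":0,"jaw":255},
  ],
)

```text
clock: 3.82
position: [0.5028, -0.0854, 0.0695]
ee_rot: [-3.134, -0.187, 0.019]
force: [0.1, 0.2, -0.2]
width: 0.304
```

Call:
arm_command(
  deltas=[
    {"xyz":[0.2,0,0],"turn":0,"jaw":255},
    {"xyz":[0.4,0,0],"turn":0,"jaw":255},
    {"xyz":[0.6,0,0],"turn":0,"jaw":255},
    {"xyz":[0.8,0,0],"turn":0,"jaw":255},
  ],
)

```text
clock: 4.15
position: [0.5109, -0.0844, 0.0691]
ee_rot: [-3.134, -0.187, 0.02]
force: [0.5, -0.5, -0.3]
width: 0.026
```

Run:
```python
from to import *
to(-.1725,-.145,.068,0);fitjar(grab('side','side4'),(335,425,195,270))
d=load('side4')
cv2.imwrite('pics/crop4.png',cv2.resize(d['frame'][150:330,270:470,::-1],None,fx=3.5,fy=3.2))
```

```text
t 4.15 world [ 0.5109 -0.0844  0.0691] bath x,y -0.1763 -0.1454 z 0.0691 xang rel bath -0.1 F bath 0.48 -0.51 -0.26 w 0.026 q [ 0.17  0.47 -0.14  1.98  0.1   0.71 -1.49]
-> (-0.1725, -0.145, 0.068, 0) delta cm [ 0.38 -0.04  0.1 ] turn -0.1
jar rel y,yaw,z [-0.1442 -0.0186  0.046 ] n 976 med 0.0021 foot end [-0.0092 -0.0054 -0.0048] lid end [-0.1639 -0.1637 -0.163  -0.1508 -0.1357] [ 360  214   54   43 1063]
```

View pics/crop4.png

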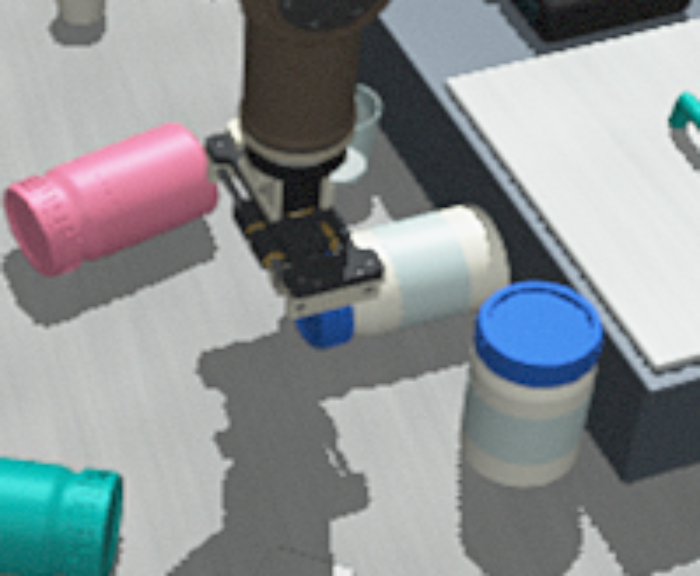

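Call:
arm_command(
  deltas=[
    {"xyz":[0.2,0,0],"turn":0,"jaw":255},
    {"xyz":[0.35,0,0],"turn":0,"jaw":255},
    {"xyz":[0.4,0,0],"turn":0,"jaw":255},
  ],
)

```text
clock: 4.45
position: [0.5132, -0.0841, 0.0683]
ee_rot: [-3.134, -0.187, 0.027]
force: [-6.6, -0.8, 3.4]
width: 0.001
```

Call:
arm_command(
  deltas=[
    {"xyz":[0.22,0,-0.1],"turn":0,"jaw":255},
    {"xyz":[0.24,0,-0.35],"turn":0,"jaw":255},
    {"xyz":[0.24,0,-0.7],"turn":0,"jaw":255},
    {"xyz":[0.24,0,-1.0],"turn":0,"jaw":255},
  ],
)

```text
clock: 4.78
position: [0.5132, -0.084, 0.0773]
ee_rot: [-3.134, -0.186, 0.035]
force: [-6.1, -1.0, -3.7]
width: 0.004
```

Run:
```python
from to import *
st()
d=grab('side','side5')
cv2.imwrite('pics/crop5.png',cv2.resize(d['frame'][150:330,270:470,::-1],None,fx=3.5,fy=3.2))
```

```text
t 4.78 world [ 0.5132 -0.084   0.0773] bath x,y -0.174 -0.1453 z 0.0773 xang rel bath -0.12 F bath -6.15 -0.26 -3.67 w 0.004 q [ 0.17  0.47 -0.14  1.96  0.1   0.74 -1.49]
```

View pics/crop5.png

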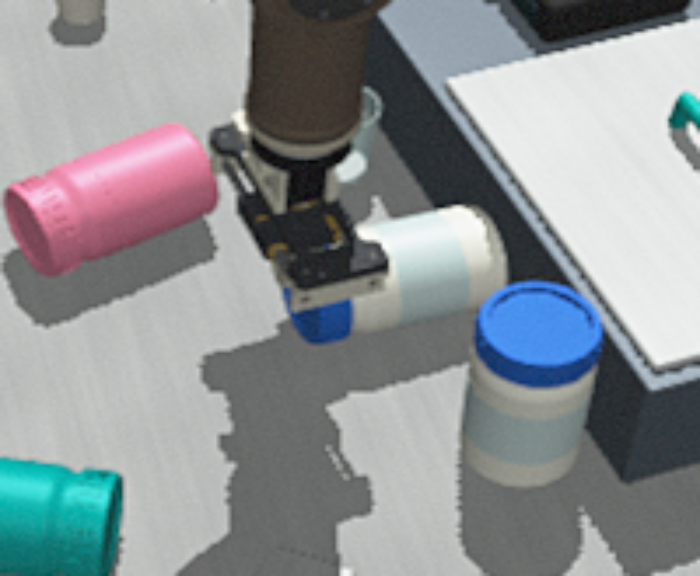

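```bash
cat > tilt.py <<'E'
from to import *
def tilt(tag):
    d=load(tag);C=cloud(d);hsv=cv2.cvtColor(d['frame'],cv2.COLOR_RGB2HSV);u,v=np.meshgrid(np.arange(640),np.arange(480))
    bl=(hsv[...,0]>105)&(hsv[...,0]<125)&(hsv[...,1]>150)
    B=np.stack([C[...,:2]@bx-off,C[...,:2]@by,C[...,2]],-1)
    m=(u>330)&(u<425)&(v>180)&(v<270)&(B[...,0]<-.003)&(B[...,0]>-.26)&(abs(B[...,1]+.145)<.06)&(B[...,2]>.008)
    b=m&bl; q=B[b]; w_=m&(hsv[...,2]>150)&(hsv[...,1]<60); 
    print('blue n',len(q),'z pct',np.percentile(q[:,2],[1,5,50,95]).round(4),'x',np.percentile(q[:,0],[1,50,99]).round(4))
    W=B[w_&(B[...,2]>.03)]
    # right-lower side surface of the jar: fit axis in 3D (pitch)
    def res(p):
        th=p[2];ax=np.array([-np.cos(th)*np.cos(p[3]),-np.cos(th)*np.sin(p[3]),np.sin(th)]);r=W-np.array([-.1,p[0],p[1]])
        return np.linalg.norm(np.cross(r,ax),axis=1)-.0455
    best=min((least_squares(res,[-.145,z0,t0,0],loss='soft_l1',f_scale=.0015) for t0,z0 in((0.05,.05),(.5,.1),(.9,.13))),key=lambda r:r.cost)
    print('axis y,z at x=-.1',best.x[:2].round(4),'pitch deg',np.degrees(best.x[2]).round(1),'yaw',best.x[3].round(3),'n',len(W),np.median(abs(best.fun)).round(4))
E
python3 - <<'E'
from tilt import *
tilt('side4');tilt('side5')
E
```

```text
blue n 140 z pct [0.0091 0.0129 0.0485 0.0705] x [-0.1979 -0.1559 -0.1364]
axis y,z at x=-.1 [-0.1435  0.0485] pitch deg 3.0 yaw -0.043 n 1030 0.0024
blue n 161 z pct [0.0172 0.0206 0.0548 0.077 ] x [-0.171  -0.1601 -0.1395]
axis y,z at x=-.1 [-0.1428  0.0553] pitch deg 8.8 yaw -0.059 n 988 0.0027
```

Lid bottom rose about 8 mm, so friction is lifting it. Continuing along the arc.

Call:
arm_command(
  deltas=[
    {"xyz":[0.24,0,-0.5],"turn":0,"jaw":255},
    {"xyz":[0.26,0,-1.1],"turn":0,"jaw":255},
    {"xyz":[0.3,0,-1.7],"turn":0,"jaw":255},
    {"xyz":[0.34,0,-2.2],"turn":0,"jaw":255},
    {"xyz":[0.38,0,-2.7],"turn":0,"jaw":255},
  ],
)

```text
clock: 5.25
position: [0.5147, -0.0839, 0.1041]
ee_rot: [-3.133, -0.186, 0.044]
force: [-8.7, -0.8, -1.4]
width: 0.003
```

Run:
```python
from tilt import *
st()
d=grab('side','side6');tilt('side6')
```

```text
t 5.25 world [ 0.5147 -0.0839  0.1041] bath x,y -0.1724 -0.1454 z 0.1041 xang rel bath -0.14 F bath -8.74 0.28 -1.39 w 0.003 q [ 0.17  0.43 -0.15  1.93  0.09  0.81 -1.48]
blue n 274 z pct [0.0271 0.0346 0.0644 0.0965] x [-0.1725 -0.1637 -0.1384]
axis y,z at x=-.1 [-0.1425  0.0641] pitch deg 14.3 yaw -0.063 n 941 0.0025
```

Call:
arm_command(
  deltas=[
    {"xyz":[0.3,0,-0.6],"turn":0,"jaw":255},
    {"xyz":[0.4,0,-1.2],"turn":0,"jaw":255},
    {"xyz":[0.55,0,-1.8],"turn":0,"jaw":255},
    {"xyz":[0.7,0,-2.3],"turn":0,"jaw":255},
    {"xyz":[0.9,0,-2.8],"turn":0,"jaw":255},
  ],
)

```text
clock: 5.72
position: [0.5213, -0.0834, 0.132]
ee_rot: [-3.133, -0.185, 0.054]
force: [-12.0, -1.9, 0.4]
width: 0.004
```

Run:
```python
from tilt import *
st()
d=grab('side','side7');tilt('side7')
cv2.imwrite('pics/crop7.png',cv2.resize(d['frame'][150:330,270:470,::-1],None,fx=3.5,fy=3.2))
```

```text
t 5.72 world [ 0.5213 -0.0834  0.132 ] bath x,y -0.1658 -0.1456 z 0.132 xang rel bath -0.17 F bath -12.14 -0.48 0.38 w 0.004 q [ 0.17  0.41 -0.15  1.88  0.08  0.89 -1.47]
blue n 396 z pct [0.0559 0.0631 0.091  0.1216] x [-0.1791 -0.1654 -0.1368]
axis y,z at x=-.1 [-0.1445  0.0737] pitch deg 20.9 yaw -0.026 n 853 0.002
```

View pics/crop7.png

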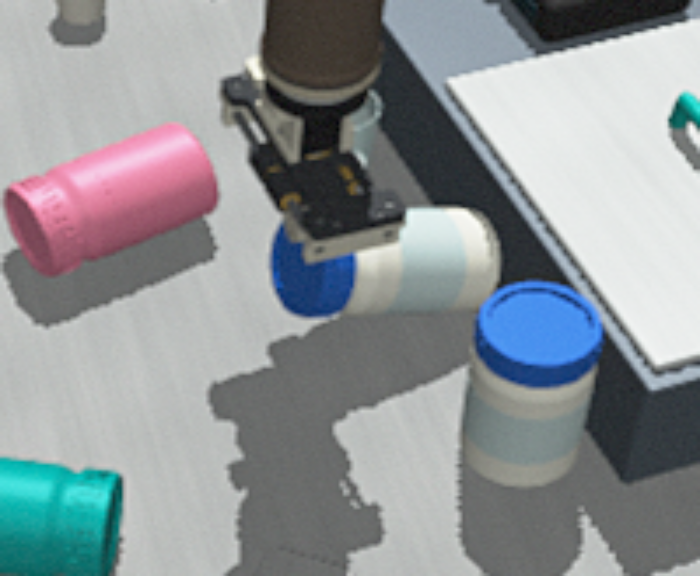

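Call:
arm_command(
  deltas=[
    {"xyz":[0.25,0,-0.5],"turn":0,"jaw":255},
    {"xyz":[0.45,0,-1.0],"turn":0,"jaw":255},
    {"xyz":[0.7,0,-1.4],"turn":0,"jaw":255},
    {"xyz":[0.95,0,-1.8],"turn":0,"jaw":255},
    {"xyz":[1.2,0,-2.1],"turn":0,"jaw":255},
  ],
)

```text
clock: 6.18
position: [0.5359, -0.0818, 0.1544]
ee_rot: [-3.134, -0.185, 0.049]
force: [-0.4, -0.7, 0.2]
width: 0.011
```

Run:
```python
from tilt import *
st()
d=grab('side','side8');tilt('side8')
```

```text
t 6.18 world [ 0.5359 -0.0818  0.1544] bath x,y -0.1511 -0.1458 z 0.1544 xang rel bath -0.15 F bath -0.51 -0.59 0.19 w 0.011 q [ 0.16  0.4  -0.15  1.83  0.07  0.95 -1.47]
blue n 458 z pct [0.0111 0.0184 0.0684 0.0913] x [-0.1866 -0.1784 -0.1576]
axis y,z at x=-.1 [-0.146   0.0454] pitch deg -0.3 yaw -0.002 n 1231 0.0023
```

Run:
```python
from tilt import *
d=load('side8');fitjar(d,(335,425,195,270))
cv2.imwrite('pics/crop8.png',cv2.resize(d['frame'][150:330,270:470,::-1],None,fx=3.5,fy=3.2))
to(-.215,-.146,.155,0)
to(-.215,-.146,.045,0)
```

```text
jar rel y,yaw,z [-0.1458 -0.0056  0.0454] n 1219 med 0.0023 foot end [-0.0267 -0.0242 -0.0232] lid end [-0.1871 -0.1866 -0.1851 -0.1751 -0.1584] [ 343  216   65   44 1586]
t 6.23 world [ 0.5365 -0.0817  0.1548] bath x,y -0.1506 -0.1458 z 0.1548 xang rel bath -0.15 F bath 1.32 -0.53 -0.2 w 0.006 q [ 0.16  0.4  -0.15  1.83  0.07  0.95 -1.47]
-> (-0.215, -0.146, 0.155, 0) delta cm [-6.44  0.04  0.17] turn -0.15
t 6.23 world [ 0.5365 -0.0817  0.1548] bath x,y -0.1506 -0.1458 z 0.1548 xang rel bath -0.15 F bath 1.32 -0.53 -0.2 w 0.006 q [ 0.16  0.4  -0.15  1.83  0.07  0.95 -1.47]
-> (-0.215, -0.146, 0.045, 0) delta cm [-6.11  0.08 11.17] turn -0.15
```

View pics/crop8.png

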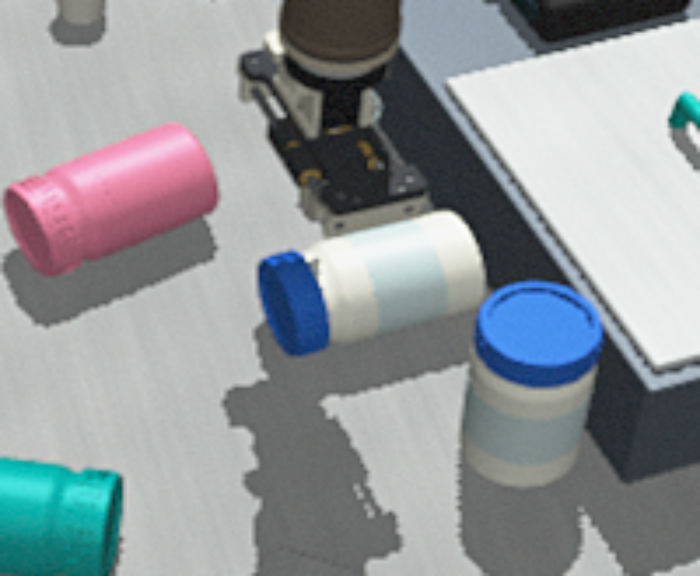

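The finger slipped over the lip at about 22° and the jar fell back. It lies square, foot about 20 mm off the bath. I'll redo this: push it in again, then lift with the tip lower on the lid so the rim catches.

Call:
arm_command(
  deltas=[
    {"xyz":[-2.2,0.05,0],"turn":-0.1,"jaw":200},
    {"xyz":[-4.6,0.05,0],"turn":-0.1,"jaw":116},
    {"xyz":[-6.8,0.08,2],"turn":-0.1,"jaw":116},
    {"xyz":[-6.8,0.08,5],"turn":-0.1,"jaw":116},
    {"xyz":[-6.8,0.08,8],"turn":-0.1,"jaw":116},
  ],
)

```text
clock: 6.65
position: [0.4669, -0.0909, 0.0772]
ee_rot: [-3.134, -0.187, 0.043]
force: [1.0, 0.7, 0.1]
width: 0.317
```

Run:
```python
from tilt import *
to(-.205,-.146,.045,0)
```

```text
t 6.65 world [ 0.4669 -0.0909  0.0772] bath x,y -0.2208 -0.1466 z 0.0772 xang rel bath -0.09 F bath 1.08 0.56 0.09 w 0.317 q [ 0.19  0.41 -0.15  2.07  0.09  0.7  -1.47]
-> (-0.205, -0.146, 0.045, 0) delta cm [ 1.67 -0.05  3.17] turn -0.09
```

Call:
arm_command(
  deltas=[
    {"xyz":[0.3,0,1.5],"turn":0,"jaw":116},
    {"xyz":[1.0,0,3.0],"turn":0,"jaw":116},
    {"xyz":[1.8,0,3.2],"turn":0,"jaw":116},
    {"xyz":[2.4,0,3.2],"turn":0,"jaw":116},
    {"xyz":[2.9,0,3.2],"turn":0,"jaw":116},
  ],
)

```text
clock: 7.07
position: [0.4958, -0.0873, 0.0449]
ee_rot: [-3.134, -0.188, 0.042]
force: [-2.9, -0.3, -0.2]
width: 0.547
```

Call:
arm_command(
  deltas=[
    {"xyz":[0.4,0,0],"turn":0,"jaw":116},
    {"xyz":[0.8,0,0],"turn":0,"jaw":116},
    {"xyz":[1.2,0,0],"turn":0,"jaw":116},
    {"xyz":[1.5,0,0],"turn":0,"jaw":116},
  ],
)

```text
clock: 7.4
position: [0.5113, -0.0855, 0.045]
ee_rot: [-3.135, -0.188, 0.041]
force: [-1.6, 0.5, 1.0]
width: 0.544
```

Run:
```python
from tilt import *
to(-.1735,-.146,.045,0);fitjar(grab('side','side9'),(335,425,195,270))
```

```text
t 7.40 world [ 0.5113 -0.0855  0.045 ] bath x,y -0.1761 -0.1466 z 0.045 xang rel bath -0.08 F bath -1.49 0.66 0.98 w 0.544 q [ 0.16  0.51 -0.13  1.99  0.11  0.67 -1.49]
-> (-0.1735, -0.146, 0.045, 0) delta cm [ 0.26 -0.06 -0.  ] turn -0.08
jar rel y,yaw,z [-0.1468 -0.0007  0.0459] n 982 med 0.0021 foot end [-0.0097 -0.0068 -0.0056] lid end [8.88 8.88 8.88 8.88 8.88] [367 215  47  37 982]
```

Call:
arm_command(
  deltas=[
    {"xyz":[0.15,0,0],"turn":0,"jaw":116},
    {"xyz":[0.3,0,0],"turn":0,"jaw":116},
    {"xyz":[0.3,0,0],"turn":0,"jaw":116},
  ],
)

```text
clock: 7.7
position: [0.5127, -0.0854, 0.0446]
ee_rot: [-3.135, -0.187, 0.046]
force: [-7.6, -0.5, 3.8]
width: 0.544
```

Call:
arm_command(
  deltas=[
    {"xyz":[-0.7,0,0],"turn":0,"jaw":180},
    {"xyz":[-0.8,0,-0.7],"turn":0,"jaw":255},
    {"xyz":[-0.8,0,-1.3],"turn":0,"jaw":255},
    {"xyz":[-0.8,0,-1.3],"turn":0,"jaw":255},
    {"xyz":[-0.8,0,-1.3],"turn":0,"jaw":255},
  ],
)

```text
clock: 8.12
position: [0.5063, -0.0863, 0.0587]
ee_rot: [-3.135, -0.187, 0.042]
force: [-0.3, 0.5, -0.3]
width: 0.233
```

Run:
```python
from tilt import *
to(-.1725,-.146,.059,0);fitjar(grab('side','side10'),(335,425,195,270))
```

```text
t 8.12 world [ 0.5063 -0.0863  0.0587] bath x,y -0.1811 -0.1468 z 0.0587 xang rel bath -0.09 F bath -0.2 0.55 -0.34 w 0.233 q [ 0.17  0.49 -0.14  1.99  0.1   0.7  -1.49]
-> (-0.1725, -0.146, 0.059, 0) delta cm [ 0.86 -0.08 -0.05] turn -0.09
jar rel y,yaw,z [-0.1461 -0.0065  0.0458] n 1007 med 0.0021 foot end [-0.0078 -0.0062 -0.0051] lid end [8.88 8.88 8.88 8.88 8.88] [ 368  215   47   37 1007]
```

Call:
arm_command(
  deltas=[
    {"xyz":[0.3,0,0],"turn":0,"jaw":255},
    {"xyz":[0.6,0,0],"turn":0,"jaw":255},
    {"xyz":[0.8,0,0],"turn":0,"jaw":255},
    {"xyz":[0.88,0,0],"turn":0,"jaw":255},
  ],
)

```text
clock: 8.5
position: [0.5127, -0.0854, 0.0574]
ee_rot: [-3.135, -0.187, 0.051]
force: [-8.9, -0.4, 4.6]
width: 0.007
```

Call:
arm_command(
  deltas=[
    {"xyz":[0.22,0,-0.2],"turn":0,"jaw":255},
    {"xyz":[0.26,0,-0.7],"turn":0,"jaw":255},
    {"xyz":[0.28,0,-1.3],"turn":0,"jaw":255},
    {"xyz":[0.3,0,-1.9],"turn":0,"jaw":255},
    {"xyz":[0.32,0,-2.5],"turn":0,"jaw":255},
  ],
)

```text
clock: 8.92
position: [0.5133, -0.0852, 0.081]
ee_rot: [-3.134, -0.187, 0.063]
force: [-7.0, -0.2, -3.3]
width: 0.004
```

Run:
```python
from tilt import *
st();grab('side','side11');tilt('side11')
```

```text
t 8.92 world [ 0.5133 -0.0852  0.081 ] bath x,y -0.1741 -0.1465 z 0.081 xang rel bath -0.11 F bath -6.96 0.68 -3.27 w 0.004 q [ 0.16  0.47 -0.14  1.95  0.09  0.77 -1.48]
blue n 155 z pct [0.0255 0.0276 0.0583 0.0824] x [-0.1715 -0.1638 -0.1413]
axis y,z at x=-.1 [-0.1436  0.0634] pitch deg 15.3 yaw -0.077 n 955 0.003
```

Call:
arm_command(
  deltas=[
    {"xyz":[0.28,0,-0.6],"turn":0,"jaw":255},
    {"xyz":[0.38,0,-1.2],"turn":0,"jaw":255},
    {"xyz":[0.5,0,-1.8],"turn":0,"jaw":255},
    {"xyz":[0.62,0,-2.3],"turn":0,"jaw":255},
    {"xyz":[0.75,0,-2.7],"turn":0,"jaw":255},
  ],
)

```text
clock: 9.38
position: [0.517, -0.085, 0.1071]
ee_rot: [-3.134, -0.185, 0.078]
force: [-13.7, -2.2, -0.8]
width: 0.004
```

Run:
```python
from tilt import *
st();grab('side','side12');tilt('side12')
```

```text
t 9.38 world [ 0.517  -0.085   0.1071] bath x,y -0.1703 -0.1468 z 0.1071 xang rel bath -0.15 F bath -13.91 -0.5 -0.8 w 0.004 q [ 0.16  0.44 -0.14  1.91  0.09  0.85 -1.48]
blue n 273 z pct [0.047  0.0525 0.0758 0.107 ] x [-0.1798 -0.1673 -0.1385]
axis y,z at x=-.1 [-0.1452  0.0716] pitch deg 19.4 yaw -0.034 n 852 0.002
```

Call:
arm_command(
  deltas=[
    {"xyz":[0.2,0,-0.6],"turn":0,"jaw":255},
    {"xyz":[0.34,0,-1.2],"turn":0,"jaw":255},
    {"xyz":[0.5,0,-1.75],"turn":0,"jaw":255},
    {"xyz":[0.7,0,-2.25],"turn":0,"jaw":255},
    {"xyz":[0.85,0,-2.7],"turn":0,"jaw":255},
  ],
)

```text
clock: 9.85
position: [0.5248, -0.0843, 0.1336]
ee_rot: [-3.134, -0.185, 0.086]
force: [-7.1, -1.9, -0.7]
width: 0.003
```

Run:
```python
from tilt import *
st();d=grab('side','side13');tilt('side13')
cv2.imwrite('pics/crop13.png',cv2.resize(d['frame'][150:330,270:470,::-1],None,fx=3.5,fy=3.2))
```

```text
t 9.85 world [ 0.5248 -0.0843  0.1336] bath x,y -0.1625 -0.147 z 0.1336 xang rel bath -0.17 F bath -7.31 -1.0 -0.67 w 0.003 q [ 0.16  0.42 -0.14  1.86  0.08  0.92 -1.47]
blue n 393 z pct [0.0721 0.0767 0.1006 0.1278] x [-0.182  -0.1654 -0.1336]
axis y,z at x=-.1 [-0.1457  0.08  ] pitch deg 26.6 yaw -0.024 n 776 0.0019
```

View pics/crop13.png

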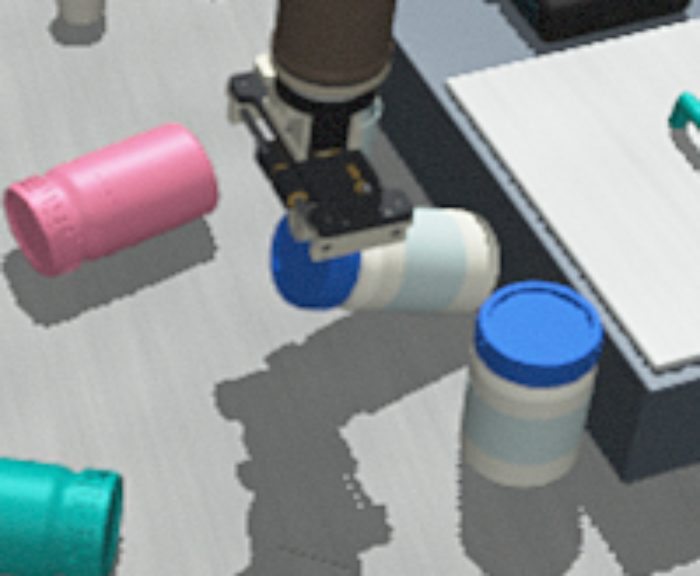

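Call:
arm_command(
  deltas=[
    {"xyz":[0.3,0,-0.5],"turn":0,"jaw":255},
    {"xyz":[0.6,0,-1.0],"turn":0,"jaw":255},
    {"xyz":[0.95,0,-1.45],"turn":0,"jaw":255},
    {"xyz":[1.35,0,-1.85],"turn":0,"jaw":255},
    {"xyz":[1.75,0,-2.2],"turn":0,"jaw":255},
  ],
)

```text
clock: 10.32
position: [0.5416, -0.0826, 0.1552]
ee_rot: [-3.134, -0.184, 0.093]
force: [-11.4, -1.4, 5.5]
width: 0.007
```

Run:
```python
from tilt import *
st();d=grab('side','side14');tilt('side14')
```

```text
t 10.32 world [ 0.5416 -0.0826  0.1552] bath x,y -0.1456 -0.1473 z 0.1552 xang rel bath -0.19 F bath -11.49 0.03 5.48 w 0.007 q [ 0.15  0.42 -0.14  1.79  0.07  0.99 -1.47]
blue n 511 z pct [0.0997 0.1044 0.1259 0.1477] x [-0.179  -0.1563 -0.1217]
axis y,z at x=-.1 [-0.1463  0.0914] pitch deg 38.1 yaw -0.022 n 642 0.0021
```

Call:
arm_command(
  deltas=[
    {"xyz":[0.35,0,-0.5],"turn":0,"jaw":255},
    {"xyz":[0.75,0,-1.0],"turn":0,"jaw":255},
    {"xyz":[1.2,0,-1.35],"turn":0,"jaw":255},
    {"xyz":[1.7,0,-1.6],"turn":0,"jaw":255},
    {"xyz":[2.15,0,-1.8],"turn":0,"jaw":255},
  ],
)

```text
clock: 10.78
position: [0.5659, -0.0798, 0.1731]
ee_rot: [-3.134, -0.185, 0.089]
force: [-3.5, -0.2, 1.5]
width: 0.006
```

Run:
```python
from tilt import *
st();d=grab('side','side15');tilt('side15')
cv2.imwrite('pics/crop15.png',cv2.resize(d['frame'][150:330,270:470,::-1],None,fx=3.5,fy=3.2))
```

```text
t 10.78 world [ 0.5659 -0.0798  0.1731] bath x,y -0.1212 -0.1475 z 0.1731 xang rel bath -0.17 F bath -3.54 0.22 1.51 w 0.006 q [ 0.14  0.44 -0.14  1.71  0.07  1.05 -1.48]
blue n 618 z pct [0.124  0.128  0.146  0.1643] x [-0.167  -0.1392 -0.0991]
axis y,z at x=-.1 [-0.1467  0.107 ] pitch deg 50.4 yaw -0.01 n 494 0.0015
```

View pics/crop15.png

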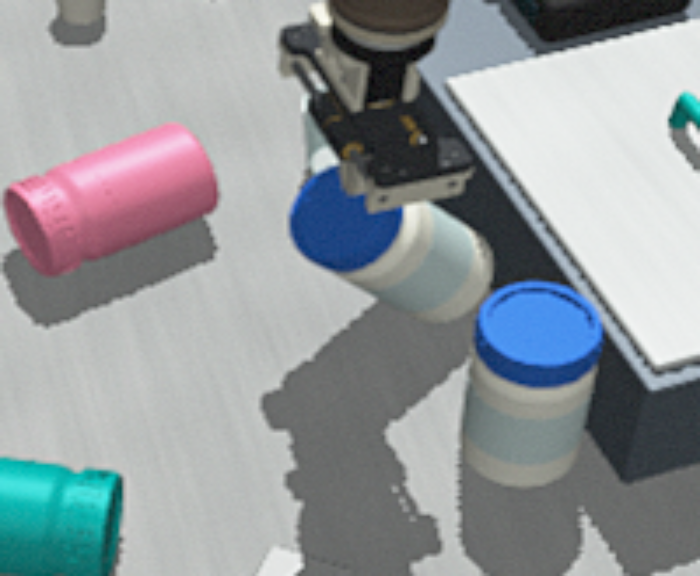

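Call:
arm_command(
  deltas=[
    {"xyz":[0.55,0,-0.25],"turn":0,"jaw":255},
    {"xyz":[1.1,0,-0.42],"turn":0,"jaw":255},
    {"xyz":[1.65,0,-0.55],"turn":0,"jaw":255},
    {"xyz":[2.2,0,-0.65],"turn":0,"jaw":255},
  ],
)

```text
clock: 11.17
position: [0.59, -0.0768, 0.1787]
ee_rot: [-3.134, -0.185, 0.086]
force: [-0.4, 0.5, -1.0]
width: 0.006
```

Run:
```python
from tilt import *
st();d=grab('side','side16');tilt('side16')
```

```text
t 11.17 world [ 0.59   -0.0768  0.1787] bath x,y -0.0968 -0.1474 z 0.1787 xang rel bath -0.16 F bath -0.39 0.54 -1.04 w 0.006 q [ 0.13  0.47 -0.14  1.65  0.07  1.08 -1.48]
blue n 672 z pct [0.1349 0.142  0.1567 0.1721] x [-0.1528 -0.1206 -0.0807]
axis y,z at x=-.1 [-0.1456  0.13  ] pitch deg 60.9 yaw -0.044 n 283 0.0014
```

Call:
arm_command(
  deltas=[
    {"xyz":[0.5,0,-0.1],"turn":0,"jaw":255},
    {"xyz":[0.9,0,-0.3],"turn":0,"jaw":255},
    {"xyz":[1.0,0,-1.0],"turn":0,"jaw":255},
    {"xyz":[1.0,0,-2.5],"turn":0,"jaw":255},
    {"xyz":[1.0,0,-4.0],"turn":0,"jaw":255},
  ],
)

```text
clock: 11.63
position: [0.6031, -0.0752, 0.2187]
ee_rot: [-3.134, -0.186, 0.086]
force: [0.9, 0.1, 0.4]
width: 0.004
```

Run:
```python
from tilt import *
st();d=grab('side','side17')
cv2.imwrite('pics/crop17.png',cv2.resize(d['frame'][150:330,270:470,::-1],None,fx=3.5,fy=3.2))
```

```text
t 11.63 world [ 0.6031 -0.0752  0.2187] bath x,y -0.0837 -0.1474 z 0.2187 xang rel bath -0.13 F bath 0.91 0.03 0.38 w 0.004 q [ 0.13  0.45 -0.13  1.57  0.07  1.18 -1.48]
```

View pics/crop17.png

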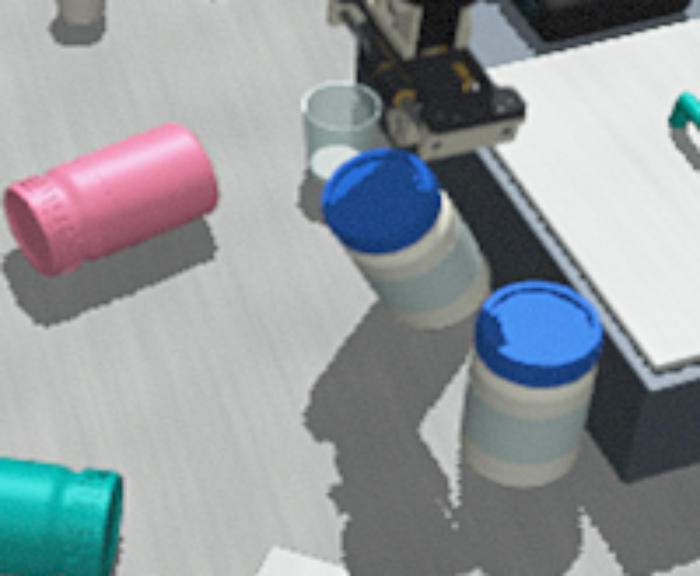

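Call:
arm_command(
  deltas=[
    {"xyz":[0,0,-0.5],"turn":0,"jaw":255},
    {"xyz":[0,0,-1],"turn":0,"jaw":255},
    {"xyz":[0,0,-1],"turn":0,"jaw":255},
    {"xyz":[0,0,-1],"turn":0,"jaw":255},
  ],
)

```text
clock: 12.02
position: [0.6053, -0.0752, 0.2323]
ee_rot: [-3.135, -0.186, 0.078]
force: [0.2, 0.2, -0.8]
width: -0.0
```

Run:
```python
from tilt import *
st();d=grab('side','side18')
cv2.imwrite('pics/crop18.png',cv2.resize(d['frame'][150:330,270:470,::-1],None,fx=3.5,fy=3.2))
```

```text
t 12.02 world [ 0.6053 -0.0752  0.2323] bath x,y -0.0815 -0.1477 z 0.2323 xang rel bath -0.15 F bath 0.22 0.19 -0.81 w -0.0 q [ 0.13  0.44 -0.13  1.55  0.06  1.2  -1.47]
```

View pics/crop18.png

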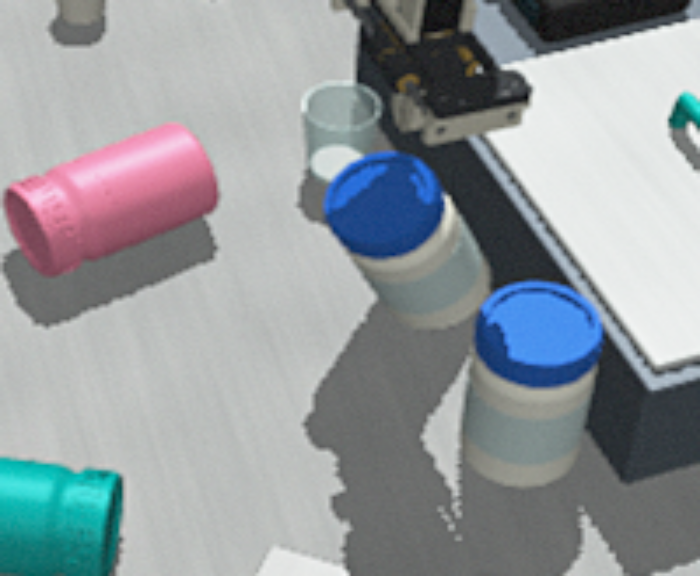

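The jar is resting tilted at about 67°, held by friction against the bath, so it needs a further push.

```bash
cat > lid.py <<'E'
from tilt import *
def lid(tag,box=(355,402,180,235)):
    d=load(tag);C=cloud(d);hsv=cv2.cvtColor(d['frame'],cv2.COLOR_RGB2HSV);u,v=np.meshgrid(np.arange(640),np.arange(480))
    B=np.stack([C[...,:2]@bx-off,C[...,:2]@by,C[...,2]],-1)
    bl=(hsv[...,0]>105)&(hsv[...,0]<125)&(hsv[...,1]>150)
    m=bl&(u>box[0])&(u<box[1])&(v>box[2])&(v<box[3])&(B[...,2]>.05)&(B[...,2]<.25)
    q=B[m];print('lid n',len(q),'x',np.percentile(q[:,0],[1,50,99]).round(4),'y',np.percentile(q[:,1],[1,50,99]).round(4),'z',np.percentile(q[:,2],[1,5,50,95,99]).round(4))
    # top plane: fit by RANSAC-ish robust
    r=least_squares(lambda p:q@np.array([np.sin(p[0]),0,0])*0+ (q[:,0]*-np.cos(p[0])+q[:,2]*np.sin(p[0]))-p[1],[1.15,.2],loss='cauchy',f_scale=.001)
    print('face tilt deg',np.degrees(r.x[0]).round(1),'offset along axis',r.x[1].round(4),'inliers',(abs(r.fun)<.003).sum())
E
python3 - <<'E'
from lid import *
lid('side17');lid('side18');lid('side16')
E
```

```text
lid n 837 x [-0.1441 -0.1045 -0.0644] y [-0.1981 -0.1583 -0.1104] z [0.1392 0.1469 0.1622 0.1792 0.1832]
face tilt deg 66.7 offset along axis 0.1921 inliers 452
lid n 838 x [-0.1441 -0.1045 -0.0639] y [-0.2023 -0.163  -0.1156] z [0.1392 0.1459 0.1621 0.1793 0.1837]
face tilt deg 65.9 offset along axis 0.1928 inliers 443
lid n 671 x [-0.1528 -0.1207 -0.0812] y [-0.1954 -0.161  -0.1072] z [0.1357 0.142  0.1567 0.1721 0.1779]
face tilt deg 62.8 offset along axis 0.196 inliers 346
```

Run:
```python
from lid import *
to(-.095,-.156,.190,0);to(-.092,-.156,.1775,0);to(-.07,-.156,.1765,0)
```

```text
t 12.07 world [ 0.6051 -0.0752  0.2319] bath x,y -0.0817 -0.1477 z 0.2319 xang rel bath -0.14 F bath 0.46 0.85 0.34 w 0.004 q [ 0.13  0.44 -0.13  1.55  0.06  1.2  -1.47]
-> (-0.095, -0.156, 0.19, 0) delta cm [-1.12  0.85  4.25] turn -0.14
t 12.07 world [ 0.6051 -0.0752  0.2319] bath x,y -0.0817 -0.1477 z 0.2319 xang rel bath -0.14 F bath 0.46 0.85 0.34 w 0.004 q [ 0.13  0.44 -0.13  1.55  0.06  1.2  -1.47]
-> (-0.092, -0.156, 0.1775, 0) delta cm [-0.75  0.86  5.48] turn -0.14
t 12.07 world [ 0.6051 -0.0752  0.2319] bath x,y -0.0817 -0.1477 z 0.2319 xang rel bath -0.14 F bath 0.46 0.85 0.34 w 0.004 q [ 0.13  0.44 -0.13  1.55  0.06  1.2  -1.47]
-> (-0.07, -0.156, 0.1765, 0) delta cm [1.45 0.85 5.47] turn -0.14
```

Call:
arm_command(
  deltas=[
    {"xyz":[-1.2,0.6,2.2],"turn":0,"jaw":255},
    {"xyz":[-1.1,0.85,4.2],"turn":0,"jaw":255},
    {"xyz":[-0.75,0.85,5.35],"turn":0,"jaw":255},
    {"xyz":[-0.2,0.85,5.35],"turn":0,"jaw":255},
    {"xyz":[0.3,0.85,5.35],"turn":0,"jaw":255},
  ],
)

```text
clock: 12.48
position: [0.6068, -0.0829, 0.1778]
ee_rot: [-3.134, -0.186, 0.081]
force: [0.9, 0.6, 0.8]
width: 0.005
```

Run:
```python
from lid import *
st();d=grab('side','side19');lid('side19')
cv2.imwrite('pics/crop19.png',cv2.resize(d['frame'][150:330,270:470,::-1],None,fx=3.5,fy=3.2))
```

```text
t 12.48 world [ 0.6068 -0.0829  0.1778] bath x,y -0.0809 -0.1555 z 0.1778 xang rel bath -0.12 F bath 0.94 0.47 0.76 w 0.005 q [ 0.14  0.49 -0.13  1.61  0.07  1.1  -1.47]
lid n 676 x [-0.1408 -0.1073 -0.0658] y [-0.2009 -0.1649 -0.1137] z [0.1394 0.1466 0.1605 0.1723 0.1765]
face tilt deg 69.6 offset along axis 0.1887 inliers 348
```

View pics/crop19.png

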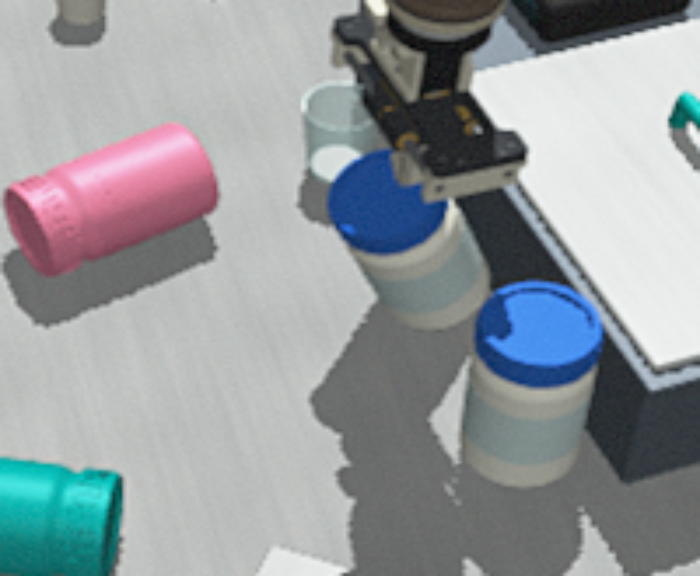

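Call:
arm_command(
  deltas=[
    {"xyz":[0.5,0,0],"turn":0,"jaw":255},
    {"xyz":[1.0,0,0],"turn":0,"jaw":255},
    {"xyz":[1.5,0,0],"turn":0,"jaw":255},
    {"xyz":[2.0,0,0],"turn":0,"jaw":255},
  ],
)

```text
clock: 12.87
position: [0.6292, -0.08, 0.1781]
ee_rot: [-3.134, -0.187, 0.075]
force: [0.7, 0.4, 0.0]
width: 0.007
```

Run:
```python
from lid import *
st();d=grab('side','side20');lid('side20',(355,412,170,240))
cv2.imwrite('pics/crop20.png',cv2.resize(d['frame'][150:330,270:470,::-1],None,fx=3.5,fy=3.2))
```

```text
t 12.87 world [ 0.6292 -0.08    0.1781] bath x,y -0.0583 -0.1553 z 0.1781 xang rel bath -0.08 F bath 0.73 0.28 0.04 w 0.007 q [ 0.13  0.52 -0.13  1.55  0.07  1.12 -1.47]
lid n 462 x [-0.0922 -0.0649 -0.0173] y [-0.1909 -0.1648 -0.1034] z [0.1387 0.1421 0.158  0.1647 0.1678]
face tilt deg 92.5 offset along axis 0.1558 inliers 224
```

View pics/crop20.png

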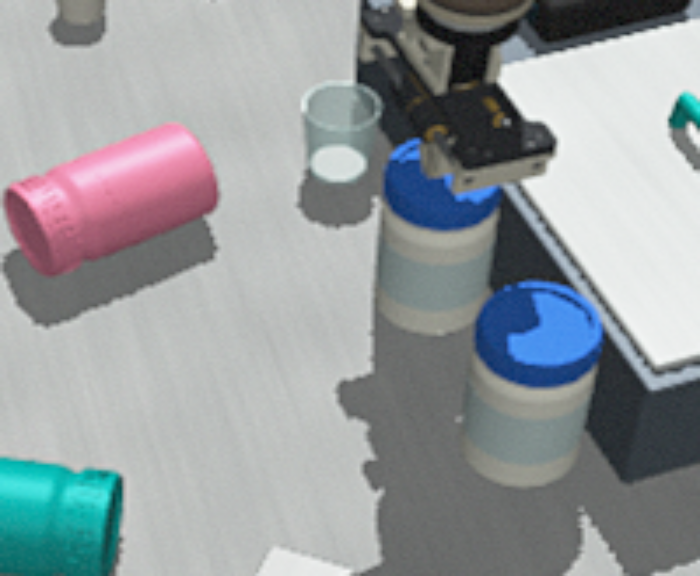

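Jar is upright. Lift clear, swing round to its left side (turn −90°), and re-measure.

Call:
arm_command(
  deltas=[
    {"xyz":[-0.3,0,-2],"turn":0,"jaw":255},
    {"xyz":[-0.3,0,-5],"turn":-5,"jaw":200},
    {"xyz":[-0.3,-1.5,-6],"turn":-12,"jaw":172},
    {"xyz":[-0.3,-3.5,-6],"turn":-19,"jaw":172},
    {"xyz":[-0.3,-5.5,-6],"turn":-26,"jaw":172},
  ],
)

```text
clock: 13.33
position: [0.6238, -0.0253, 0.2395]
ee_rot: [-3.0, -0.892, 0.069]
force: [-0.0, -0.2, -0.3]
width: 0.248
```

Call:
arm_command(
  deltas=[
    {"xyz":[-0.5,-0.5,0],"turn":-7,"jaw":172},
    {"xyz":[-0.9,-1,0],"turn":-14,"jaw":172},
    {"xyz":[-0.9,-2,0],"turn":-21,"jaw":172},
    {"xyz":[-0.9,-2.5,0],"turn":-28,"jaw":172},
    {"xyz":[-0.9,-3,0],"turn":-35,"jaw":172},
  ],
)

```text
clock: 13.75
position: [0.5998, -0.0047, 0.2409]
ee_rot: [-2.577, -1.754, 0.059]
force: [0.1, -0.4, 0.1]
width: 0.323
```

Call:
arm_command(
  deltas=[
    {"xyz":[0,0,0],"turn":-7,"jaw":172},
    {"xyz":[0,0,0],"turn":-14,"jaw":172},
    {"xyz":[0,0,0],"turn":-21,"jaw":172},
    {"xyz":[0,0,0],"turn":-28,"jaw":172},
    {"xyz":[0,0,0],"turn":-29,"jaw":172},
  ],
)

```text
clock: 14.17
position: [0.5998, -0.0049, 0.241]
ee_rot: [-2.044, -2.342, 0.048]
force: [-0.3, -0.2, 0.4]
width: 0.324
```

```bash
cat > stand.py <<'E'
from lid import *
def stand(d,y0,tag='',x0=-.05):
    C=cloud(d);hsv=cv2.cvtColor(d['frame'],cv2.COLOR_RGB2HSV)
    B=np.stack([C[...,:2]@bx-off,C[...,:2]@by,C[...,2]],-1)
    m=(B[...,2]>.02)&(B[...,2]<.115)&(np.hypot(B[...,0]-x0,B[...,1]-y0)<.062)&(hsv[...,2]>130)&(hsv[...,1]<60)&(B[...,0]<-.004)
    q=B[m]; r=least_squares(lambda p:np.hypot(q[:,0]-p[0]-p[2]*(q[:,2]-.07),q[:,1]-p[1]-p[3]*(q[:,2]-.07))-.0457,[x0,y0,0,0],loss='soft_l1',f_scale=.0015)
    bl=(hsv[...,0]>105)&(hsv[...,0]<125)&(hsv[...,1]>150)&(np.hypot(B[...,0]-x0,B[...,1]-y0)<.06)&(B[...,2]>.15)&(B[...,2]<.18)
    k=B[bl]; print(tag,'axis x,y',r.x[:2].round(4),'lean',r.x[2:].round(3),'n',len(q),np.median(abs(r.fun)).round(4),'top z',np.percentile(k[:,2],[5,50,90,98]).round(4) if len(k) else None)
    return r.x
E
python3 - <<'E'
from stand import *
to(-.046,-.072,.112,90)
d=grab('side','side21');stand(d,-.147,'jar');stand(d,-.3205,'twin');stand(load('side0'),-.3205,'twin0')
cv2.imwrite('pics/crop21.png',cv2.resize(d['frame'][100:330,270:500,::-1],None,fx=3,fy=2.6))
E
```

```text
t 14.17 world [ 0.5998 -0.0049  0.241 ] bath x,y -0.0784 -0.0772 z 0.241 xang rel bath 90.86 F bath -0.28 -0.13 0.4 w 0.324 q [ 0.26  0.46 -0.51  1.54  0.22  1.24 -0.15]
-> (-0.046, -0.072, 0.112, 90) delta cm [ 0.42  3.82 12.74] turn 0.86
jar axis x,y [-0.047  -0.1432] lean [ 0.002 -0.007] n 552 0.0014 top z [0.153  0.159  0.1632 0.1657]
twin axis x,y [-0.051  -0.3206] lean [0.002 0.   ] n 547 0.0015 top z [0.1513 0.1563 0.1606 0.163 ]
twin0 axis x,y [-0.0517 -0.3205] lean [ 0.004 -0.003] n 549 0.0014 top z [0.1516 0.1561 0.1603 0.1629]
```

View pics/crop21.png

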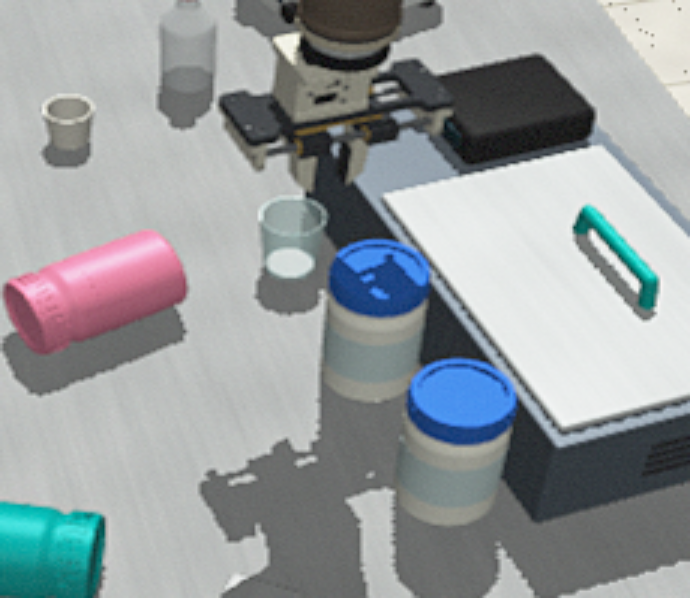

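Call:
arm_command(
  deltas=[
    {"xyz":[0.4,1.5,2],"turn":0.8,"jaw":172},
    {"xyz":[0.5,3.0,4.5],"turn":0.8,"jaw":172},
    {"xyz":[0.5,3.6,8],"turn":0.8,"jaw":172},
    {"xyz":[0.4,3.8,11],"turn":0.8,"jaw":172},
    {"xyz":[0.3,3.8,13.0],"turn":0.8,"jaw":172},
  ],
)

```text
clock: 14.63
position: [0.6304, 0.0027, 0.1062]
ee_rot: [-2.07, -2.317, 0.052]
force: [-0.4, 0.1, 0.3]
width: 0.327
```

Run:
```python
from stand import *
to(-.047,-.090,.109,90);to(-.046,-.168,.109,90)
d=grab('side','side22');stand(d,-.143,'jar')
```

```text
t 14.63 world [0.6304 0.0027 0.1062] bath x,y -0.0472 -0.0733 z 0.1062 xang rel bath 89.51 F bath -0.42 0.15 0.28 w 0.327 q [ 0.21  0.63 -0.46  1.62  0.31  1.02 -0.24]
-> (-0.047, -0.09, 0.109, 90) delta cm [-1.66  0.02 -0.29] turn -0.49
t 14.63 world [0.6304 0.0027 0.1062] bath x,y -0.0472 -0.0733 z 0.1062 xang rel bath 89.51 F bath -0.42 0.15 0.28 w 0.327 q [ 0.21  0.63 -0.46  1.62  0.31  1.02 -0.24]
-> (-0.046, -0.168, 0.109, 90) delta cm [-9.46  0.19 -0.32] turn -0.49
jar axis x,y [-0.047  -0.1431] lean [0.001 0.006] n 555 0.0015 top z [0.1527 0.1588 0.1634 0.1663]
```

Call:
arm_command(
  deltas=[
    {"xyz":[-0.6,0,-0.1],"turn":-0.5,"jaw":172},
    {"xyz":[-1.2,0,-0.1],"turn":-0.5,"jaw":172},
    {"xyz":[-1.6,0.03,-0.1],"turn":-0.5,"jaw":172},
    {"xyz":[-2.0,0.05,-0.1],"turn":-0.5,"jaw":172},
    {"xyz":[-2.4,0.08,-0.1],"turn":-0.5,"jaw":172},
  ],
)

```text
clock: 15.1
position: [0.6329, -0.022, 0.1055]
ee_rot: [-2.06, -2.324, 0.054]
force: [0.6, 1.8, -0.1]
width: 0.327
```

Run:
```python
from stand import *
d=grab('side','side23');stand(d,-.149,'jar')
to(-.046,-.168,.108,90)
```

```text
jar axis x,y [-0.0478 -0.1532] lean [-0.005 -0.005] n 545 0.0015 top z [0.1529 0.1591 0.1639 0.1672]
t 15.15 world [ 0.6328 -0.0233  0.1052] bath x,y -0.0479 -0.0994 z 0.1052 xang rel bath 89.91 F bath 0.51 0.25 0.32 w 0.326 q [ 0.25  0.64 -0.46  1.61  0.31  1.02 -0.19]
-> (-0.046, -0.168, 0.108, 90) delta cm [-6.86  0.19 -0.31] turn -0.09
```

Call:
arm_command(
  deltas=[
    {"xyz":[-0.45,0.1,-0.1],"turn":0,"jaw":172},
    {"xyz":[-0.95,0.15,-0.2],"turn":0,"jaw":172},
    {"xyz":[-1.45,0.2,-0.2],"turn":0,"jaw":172},
    {"xyz":[-1.95,0.2,-0.2],"turn":0,"jaw":172},
    {"xyz":[-2.45,0.2,-0.2],"turn":0,"jaw":172},
  ],
)

```text
clock: 15.57
position: [0.6377, -0.0479, 0.1069]
ee_rot: [-2.061, -2.323, 0.056]
force: [-0.7, 0.8, -0.8]
width: 0.325
```

Call:
arm_command(
  deltas=[
    {"xyz":[-0.5,0.05,0],"turn":0,"jaw":172},
    {"xyz":[-1.0,0.1,0],"turn":0,"jaw":172},
    {"xyz":[-1.5,0.1,0],"turn":0,"jaw":172},
    {"xyz":[-2.0,0.1,0],"turn":0,"jaw":172},
    {"xyz":[-2.3,0.1,0],"turn":0,"jaw":172},
  ],
)

```text
clock: 15.98
position: [0.6414, -0.0717, 0.1066]
ee_rot: [-2.062, -2.322, 0.057]
force: [-1.5, 1.6, -0.3]
width: 0.324
```

Run:
```python
from stand import *
d=grab('side','side24');stand(d,-.195,'jar');stand(d,-.3206,'twin')
to(-.047,-.168,.107,90)
cv2.imwrite('pics/crop24.png',cv2.resize(d['frame'][150:330,270:470,::-1],None,fx=3.5,fy=3.2))
```

```text
jar axis x,y [-0.0468 -0.2027] lean [ 0.008 -0.012] n 311 0.0014 top z [0.1536 0.1596 0.1641 0.1677]
twin axis x,y [-0.0512 -0.3207] lean [-0.005  0.002] n 557 0.0015 top z [0.1513 0.156  0.1603 0.1637]
t 16.03 world [ 0.6415 -0.0723  0.1066] bath x,y -0.0452 -0.1492 z 0.1066 xang rel bath 89.84 F bath -1.3 1.09 -0.94 w 0.327 q [ 0.31  0.65 -0.45  1.57  0.31  1.04 -0.11]
-> (-0.047, -0.168, 0.107, 90) delta cm [-1.88 -0.17 -0.03] turn -0.16
```

View pics/crop24.png

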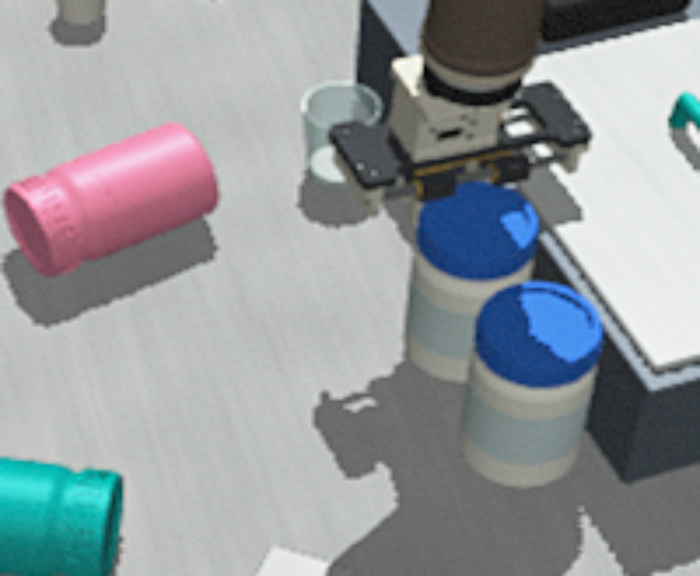

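Call:
arm_command(
  deltas=[
    {"xyz":[-0.5,0,0],"turn":0,"jaw":172},
    {"xyz":[-0.9,0,0],"turn":0,"jaw":172},
    {"xyz":[-1.3,0,0],"turn":0,"jaw":172},
    {"xyz":[-1.6,0,0],"turn":0,"jaw":172},
    {"xyz":[-1.8,0,0],"turn":0,"jaw":172},
  ],
)

```text
clock: 16.45
position: [0.6436, -0.0909, 0.1065]
ee_rot: [-2.063, -2.321, 0.057]
force: [-1.7, 2.1, -0.2]
width: 0.33
```

Run:
```python
from stand import *
d=grab('side','side25');stand(d,-.221,'jar');stand(d,-.3206,'twin')
e=grab('scene','scene25')
for t,im in(('side',d),('scene',e)):
    C=cloud(im);h=cv2.cvtColor(im['frame'],cv2.COLOR_RGB2HSV)
    B=np.stack([C[...,:2]@bx-off,C[...,:2]@by,C[...,2]],-1)
    bl=(h[...,0]>105)&(h[...,0]<125)&(h[...,1]>150)&(B[...,2]>.12)&(B[...,2]<.18)&(B[...,0]<0)&(B[...,0]>-.12)&(B[...,1]<-.1)&(B[...,1]>-.4)
    n,l,s,_=cv2.connectedComponentsWithStats(bl.astype(np.uint8))
    for i in range(1,n):
        if s[i,4]>60: print(t,s[i],np.percentile(B[l==i][:,1],[1,99]).round(4))
st()
cv2.imwrite('pics/crop25.png',cv2.resize(e['frame'][220:320,190:400,::-1],None,fx=3.5,fy=3.5))
```

```text
jar axis x,y [-0.0464 -0.2226] lean [ 0.008 -0.016] n 222 0.0015 top z [0.1532 0.1594 0.1642 0.1668]
twin axis x,y [-0.0511 -0.3206] lean [-0.009 -0.001] n 556 0.0015 top z [0.1514 0.1563 0.1609 0.1642]
side [ 392  212   51   59 1738] [-0.3657 -0.1885]
scene [227 251  33  20 454] [-0.3595 -0.2778]
scene [263 257  17  13 114] [-0.263  -0.2206]
t 16.55 world [ 0.6437 -0.0909  0.1065] bath x,y -0.0453 -0.1679 z 0.1065 xang rel bath 89.8 F bath -0.19 1.59 -0.71 w 0.324 q [ 0.34  0.66 -0.45  1.56  0.32  1.05 -0.09]
```

View pics/crop25.png

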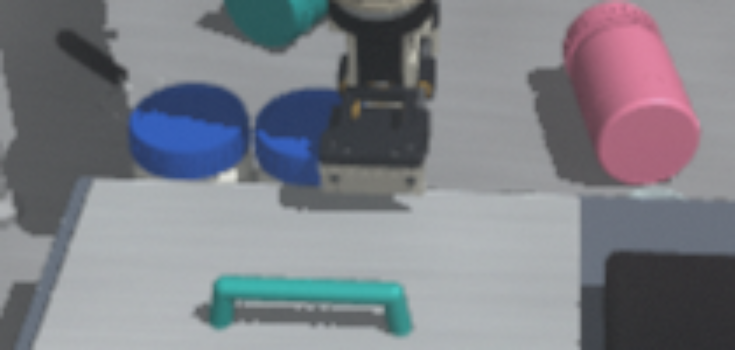

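Gap is about 5–6 mm, jar upright and against the bath, twin unmoved. Retreating.

Call:
arm_command(
  deltas=[
    {"xyz":[0.5,0,0],"turn":0,"jaw":172},
    {"xyz":[1.5,0,0],"turn":0,"jaw":172},
    {"xyz":[3,0,0],"turn":0,"jaw":172},
    {"xyz":[4.5,0,-2],"turn":0,"jaw":172},
    {"xyz":[5,0,-6],"turn":0,"jaw":172},
  ],
)

```text
clock: 16.97
position: [0.6374, -0.0364, 0.1629]
ee_rot: [-2.053, -2.32, 0.063]
force: [0.8, 0.0, 0.1]
width: 0.325
```

Call:
arm_command(
  deltas=[
    {"xyz":[0.5,-1.5,-3],"turn":0,"jaw":172},
    {"xyz":[1,-4,-6],"turn":0,"jaw":172},
    {"xyz":[1,-7,-8],"turn":0,"jaw":172},
    {"xyz":[1,-10,-9],"turn":0,"jaw":172},
    {"xyz":[1,-12,-9],"turn":0,"jaw":172},
  ],
)

```text
clock: 17.38
position: [0.5216, -0.0387, 0.2629]
ee_rot: [-2.053, -2.326, 0.06]
force: [-0.0, -0.6, -1.4]
width: 0.326
```

Run:
```python
from stand import *
d=grab('side','side26');j=stand(d,-.2226,'jar');t=stand(d,-.3206,'twin');print('gap',np.hypot(*(j[:2]-t[:2]))-.092)
e=grab('scene','scene26');stand(e,-.2226,'jar scene');stand(e,-.3206,'twin scene')
st()
cv2.imwrite('pics/fin.png',np.hstack([cv2.resize(d['frame'][60:420,230:520,::-1],(400,480)),cv2.resize(e['frame'][170:350,150:420,::-1],(400,480))]))
```

```text
jar axis x,y [-0.0468 -0.2227] lean [ 0.004 -0.002] n 208 0.0013 top z [0.1533 0.1589 0.1633 0.1659]
twin axis x,y [-0.0511 -0.3206] lean [0.005 0.005] n 568 0.0014 top z [0.1516 0.1565 0.1608 0.164 ]
gap 0.0060000626605197505
jar scene axis x,y [-0.0572 -0.2172] lean [-0. -0.] n 2 0.0 top z [0.154  0.1594 0.1631 0.1646]
twin scene axis x,y [-0.05   -0.3206] lean [0. 0.] n 0 nan top z [0.1526 0.1564 0.1603 0.1621]
t 17.48 world [ 0.5203 -0.0396  0.2614] bath x,y -0.1616 -0.1021 z 0.2614 xang rel bath 90.14 F bath -0.02 -0.02 -0.49 w 0.327 q [ 0.38  0.33 -0.53  1.69  0.17  1.23 -0.07]
  return _methods._mean(a, axis=axis, dtype=dtype,
  ret = ret.dtype.type(ret / rcount)
```

View pics/fin.png

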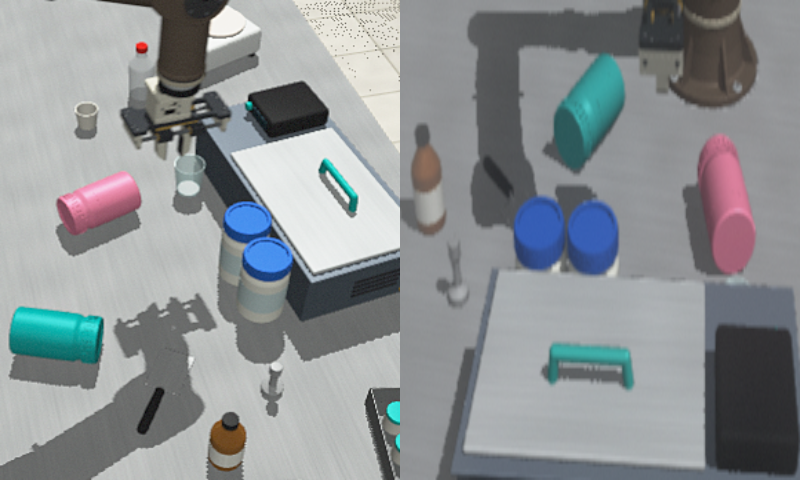

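Both jars stand side by side and the arm is clear of everything. Handing in.

```bash
python3 -c "
from cell import sign_off
print(sign_off())"
```

```text
the job is handed in; nothing more can be done
None
```

The jar now stands upright against the bath, about 6 mm from its twin, and I handed the job in after about 17.5 s of the 72 s allowed.

- **Push:** I pushed the jar square (within 0.01 rad) with two fingers until its foot met the bath.
- **First tip-up failed:** at about 22° the finger slipped over the rim and the jar dropped back flat on the bench. I pushed it square against the bath again and pressed lower on the lid, so the rim caught the finger.
- **Second tip-up:** the jar stuck leaning at about 66° after I withdrew the finger. It needed one more nudge to come fully upright.
- **Slide:** I slid it along the bath at about 2–3 N.

**Last checks**
- **Position:** the jar leans less than 0.005 rad. Its axis is 46.8 mm from the bath face against a 46 mm radius, so it is touching to within what I can measure.
- **Twin:** it had not moved, to about 1 mm.
- **Surroundings:** the other objects looked undisturbed in the last pictures; I did not measure them.
- **Robot:** it was touching nothing.
- **Force:** the highest I read was about 16 N, when the foot first met the bath. Forces were only read at the end of each move, so short peaks in between, including the drop, were not seen.
- **Second view:** the scene camera saw too little of the jar bodies for a useful fit (2 points on the jar, none on the twin). The final positions rest on the side camera; the scene picture only confirms them by eye.

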